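# Load the inspection dish and click it under the magnifier

### The arm

A 7-joint arm with a two-finger parallel gripper is mounted at the origin on the work surface. World frame = base frame: x ahead of the robot, y to its left, z up, the work surface at z = 0. Lengths are in m, angles in rad, forces in N, time in s.
With the tool pointing down it reaches from about 0.425 to 1.025 m from the base axis. Payload 9.4 kg.
Tool frame: the origin (TCP) lies midway between the tips of the shut fingers; the grasp point (between the pads) lies 19 mm behind it; z points along the fingers, y is the direction in which the jaws open and shut (so a half turn about z gives the same grasp; the last joint's range is limited). The gripper opens to 93 mm and grips with 3 to 60 N. Pads are 15 mm wide; open, the fingers measure 128 mm over their backs; the gripper's body (75 mm by 188 mm) begins 65 mm behind the grasp point.
Start: joints at [-1.342, 0.599, -0.003, 1.599, 0.002, 0.943, -0.08], TCP at [0.218, 0.691, 0.219] pointing down, gripper open.
Joint ranges: [-2.57, 2.57], [-0.35, 1.97], [-1.29, 1.29], [0.11, 2.56], [-1.05, 4.19], [0.11, 1.86], [-2.63, 2.63]. Speed limits (rad/s): [2.22, 2.22, 3.01, 3.01, 3.14, 3.14, 3.14].

### API

Orientations are given as a 3x3 rotation matrix whose columns are the frame's x, y, z axes.
In Python, from plant import * gives the robot as it stands.
- The arm moves only by the shell command python3 -m pendant 'ROWS' [FORCE]. ROWS is JSON, a list of rows, each a list of 3 entries, a list of its own where there are three numbers: the shift along the world's x, y, z in mm, then the turn, a rotation vector about the world's x, y, z in rad, then the opening, from -1 (shut) to 1 (fully open), so that 0 is half open. In form: [[[tx, ty, tz], [wx, wy, wz], hand], ...]. A call has exactly 8 rows; each row shifts and turns the pose as measured when the row begins; what a row does not reach is not made up. A row lasts 1/8 s, in which the tool goes at most 62.5 mm and 10.7 degrees, less where a joint would pass 70% of its speed; a pose out of reach is approached as far as the arm can. A call is refused whole if a number of a shift passes 62.5 or a number of a turn 0.188, either way. A call with a gripper value outside its range is refused whole. The fingers move at their own pace and stop on an object; FORCE is the grip in N (left out, the last holds). Time passes only in rows, so rows that do not move let the fingers close, or fill a call up. It gives the time, the measured TCP pose, the force and the opening at its end, in the units of the state.
- get_obs(): the state, without advancing time (a new reading comes with each control period).
- read_camera(name): name is "scene" or "side" or "wrist"; returns the picture (480x640x3 uint8, red, green, blue); there is no depth.
- calibration(name): a dict with "intrinsics" (3x3 intrinsics, pixels), "distortion" ([k1, k2, p1, p2, k3] as OpenCV has them; the pictures are not rectified), "world_to_cam" (4x4, takes a point from world to camera coordinates). Camera axes: x right, y down, z forward; pixel columns grow to the right and rows downward; lengths in m; the calibration is good to about 2 mm. A picture is of the moment at which its call begins: read the wrist's pose just before it. calibration takes no time and is no camera call; for the wrist camera it gives the pose at the moment of the call.
- sign_off(): hands the job in, once; it reports no verdict.
Trained networks look in the newest picture that a camera, given by its name, has taken for a name from the list of things; names that differ only in an ending like _2 or _b are one class to them, and where a whole thing is asked for, a point or a joint stands for the part that bears it (a point fixed in the world has none). Each returns a list of dicts, best first, with "confidence" (0 to 1); they miss things now and then, are a little off and sometimes report something else, mostly with a low value. They report only what shows in the picture. A call takes as long as a camera call. They do not tell look-alikes from the thing itself.
- recognise(camera, label): "box" ([left, top, right, bottom] in pixels, round what is visible of it).
- regions_of(camera, label): "mask" (480x640 bool, what is visible of it) and "box" ([left, top, right, bottom] in pixels, round what is visible of it).
- spot_point(camera, label): "point" ([row, column] in pixels: a listed point, or the origin of a listed thing).
The state is a dict: "t": time; "joints": joint angles; "dq": joint speeds; "effort": joint torques, N m; "position": TCP position; "tool_rot": TCP orientation; "ft_force": force on the tool from outside, world axes, zero at the start; "ft_torque": the same for the moment, N m; "width": finger opening in m.
Only numpy, scipy, OpenCV 4.12 (cv2) and the standard library are available. Lean on these libraries where they do the work, as an engineer would, in place of code of your own. Each camera call takes 0.05 s, during which the arm holds its last target.

### The job

With the small scoop, scoop silver beads from the tray and tip at least three of the four into the dish of the spring turntable without touching the beads with the fingers, then put the scoop back down in the tray. Then pull the turntable's lever clockwise exactly four clicks from rest, which brings the dish under the magnifier, and keep holding the lever by its wooden grip at the fourth click: finish while still holding it, as it springs back if let go, and never go on to a fifth click. Leave the hammer beside the tray, the pitch bowl, the punch and the file where they are.

Things in the scene. Friction and masses are not known exactly. Their poses are not given: they have to be found in the camera images.
- tray: fixed steel trough, inside 200 mm long (x) and 60 mm wide (y); side walls 14 mm high, 4 mm thick; floor 4 mm thick. Origin under its centre, on the bench. Its +x end is a slope rising at 50 degrees from x = +88 mm to 46 mm high at x = +123 mm: beads pushed against it climb and roll back over the scoop's lip. The scoop starts in the -x half, the beads in the +x half
- scoop: loose scoop, 100 g. Origin under the rear edge of the flat steel blade, x towards the lip, z up. Blade 1.5 mm thick, 54 mm wide, x = 0 to the lip at +60 mm; rear wall 20 mm high, side walls 18 mm, flaring to x = +30 mm; heel at x = -32 mm. Upright wooden grip block 24 (x) by 14 mm (y) at x = -16 mm, y = 0, z = 6 to 66 mm: pinch it across y from above. Starts flat in the tray, lip to the slope
- bead0_center (a point): centre of a loose silver bead, a ball 18 mm in diameter, about 25 g, polished and slippery, one of four alike in the tray
- bead1_center (a point): centre of a loose silver bead, a ball 18 mm in diameter, about 25 g, polished and slippery, one of four alike in the tray
- bead2_center (a point): centre of a loose silver bead, a ball 18 mm in diameter, about 25 g, polished and slippery, one of four alike in the tray
- bead3_center (a point): centre of a loose silver bead, a ball 18 mm in diameter, about 25 g, polished and slippery, one of four alike in the tray
- index: fixed inspection turntable, grey round base 170 mm across; origin on the bench under the vertical pivot (pin 66 mm high). In its frame at rest the dish is 110 mm out in direction 160 degrees (from x towards y), the lever's grip 120 mm out at -70 degrees; the magnifier is 110 mm out at 114 degrees, on a post 185 mm out; the pawl block (60 mm high) at 20 degrees
- click_lever (a joint): turntable angle, rad: 0 at rest on its stop, growing clockwise from above, at most 1.3. The pawl passes a pin with a click (pull rises, then drops) at 0.1, 0.3, 0.5, 0.7 (fourth), 0.9.. and sits in a notch at 0.2, 0.4, 0.6, 0.8 (fourth), 1.0.. A return spring pulls 6.7 N at the grip at rest, 8.8 N at the fourth notch; clicks add 4.4 N before a pin and take as much after it; let go, it returns to 0
- lever_grip: dark wooden upright round grip at the end of the lever, 18 mm in diameter, from its origin (bottom centre, 28 mm above the bench) 74 mm up; it travels on a circle of 120 mm radius about the pivot. It can be pinched from above, or hooked or pushed from the side
- grip_top (a point): top centre of that grip, 102 mm above the bench
- dish_floor (a point): centre of the inner floor of the steel dish on the turntable, 32 mm above the bench; the dish is round and open on top, 84 mm across inside, 92 mm outside, rim 58 mm above the bench
- lens_axis (a point): centre of the magnifier, a clear lens in a black ring 88 mm across, fixed level over the place where the dish comes at the fourth click, its underside 126 mm and its top 136 mm above the bench
- hammer_a: chasing hammer lying beside the tray on the right of the bench, wooden handle and dark steel head, 230 mm long; bystander, not to be disturbed; origin under its middle
- bowl: steel pitch bowl 170 mm across, 60 mm high, filled with black pitch and small silver plaques, on the left; bystander, not to be disturbed; origin under its middle
- punch: single loose chasing punch, a round steel rod 110 mm long, 10 mm thick, lying between tray and turntable; bystander, not to be disturbed; origin under its middle
- file_tool: file with a pale wooden handle, about 220 mm long, lying at the far right; bystander, not to be disturbed; origin under its middle
- bead0: the same bead as a body (its origin turns with it; use the centre)
- bead1: the same bead as a body (its origin turns with it; use the centre)
- bead2: the same bead as a body (its origin turns with it; use the centre)
- bead3: the same bead as a body (its origin turns with it; use the centre)
Things that resemble listed ones, but are neither listed nor needed, are in the scene too. Leave any yellow look-alike of the scoop alone.

How it is judged:
By the outcome, as a careful person would: the job done as asked, in the order asked, and still so for the second after the job is handed in, while the arm keeps its last pose, push and grip.
It also fails if it takes over 72 s, if anything falls off the work surface, if the arm or the gripper's body presses on something with over 40 N, if the wrist force passes 120 N, or if a joint passes its speed limit or range.

## Working session

There is one attempt and no reset: what is moved stays moved. The work goes in short steps, Python scripts to look and compute and a shell command to move; the robot and the scene stay as the last step left them, time stands still between calls to the robot, and variables do not carry over. Pictures are saved under pics/ and viewed, and the job is handed in when it is done.

```bash
ls; mkdir -p pics; python3 - <<'E'
from plant import *
import cv2
o=get_obs(); print(o['t'],o['position'],o['tool_rot'],o['width'],o['ft_force'])
for c in ['scene','side','wrist']:
    im=read_camera(c); cv2.imwrite(f'pics/{c}0.png',im[:,:,::-1])
    print(c,np.round(calibration(c)['world_to_cam'],3).tolist() if 'np' in globals() else calibration(c)['world_to_cam'])
    for l in ['tray','scoop','index','lever_grip','bead0']:
        print(l,[(r['box'],round(r['confidence'],2)) for r in recognise(c,l)[:5]])
print(get_obs()['t'])
E
```

```text
pics
0.0 [0.21811766 0.69091265 0.21776412] [[-9.53637590e-01  3.00957191e-01 -3.41760802e-04]
 [ 3.00957360e-01  9.53636431e-01 -1.49196593e-03]
 [-1.23102325e-04 -1.52565023e-03 -9.99998829e-01]] 0.0928605932828075 [ 0.07105702  0.38050672 -0.31228792]
scene [[-0.60376714  0.79691867 -0.01964386  0.28995081]
 [ 0.4752178   0.34003438 -0.81150765 -0.1705556 ]
 [-0.640026   -0.49929677 -0.58401152  1.58974732]
 [ 0.          0.          0.          1.        ]]
tray [([201.4, 221.8, 289.8, 268.2], 0.9), ([276.8, 261.8, 430.8, 362.0], 0.54)]
scoop [([294.8, 186.6, 315.7, 219.8], 0.89), ([243.0, 209.0, 277.7, 245.5], 0.64), ([142.0, 235.8, 224.4, 245.8], 0.54), ([274.7, 264.7, 288.1, 298.8], 0.45), ([240.5, 242.7, 248.1, 249.7], 0.33)]
index [([276.8, 260.5, 431.9, 360.8], 0.97)]
lever_grip [([274.0, 263.3, 288.8, 296.5], 0.62), ([276.2, 261.0, 432.4, 359.5], 0.27)]
bead0 [([237.0, 248.8, 239.6, 255.6], 0.43), ([240.2, 240.9, 245.5, 246.3], 0.37), ([353.3, 266.9, 388.4, 300.9], 0.31)]
side [[ 0.87765028 -0.47875537 -0.02287524 -0.45303979]
 [-0.30396418 -0.51905418 -0.79886703  0.22673
[... 192 characters left out ...]
89)]
index [([270.3, 156.8, 378.4, 243.5], 0.92), ([366.9, 205.3, 377.4, 221.8], 0.28)]
lever_grip [([377.2, 271.7, 433.2, 327.2], 0.65), ([267.8, 152.1, 376.1, 241.9], 0.19)]
bead0 [([394.4, 292.6, 401.2, 299.8], 0.64), ([402.8, 298.4, 409.3, 307.1], 0.51), ([390.6, 302.6, 398.4, 318.2], 0.43), ([270.9, 154.3, 376.9, 240.3], 0.19), ([366.6, 205.5, 378.8, 224.8], 0.16)]
wrist [[ 3.00637587e-01  9.53738405e-01  3.08375176e-04 -7.24728298e-01]
 [ 9.13198752e-01 -2.87951907e-01  2.88360431e-01 -3.48087844e-02]
 [ 2.75109214e-01 -8.64103763e-02 -9.57521889e-01  3.92189031e-01]
 [ 0.00000000e+00  0.00000000e+00  0.00000000e+00  1.00000000e+00]]
tray []
scoop []
index []
lever_grip []
bead0 []
0.9
```

```bash
python3 - <<'E'
import cv2
a=cv2.imread('pics/scene0.png')[170:380,120:450]; cv2.imwrite('pics/scene0c.png',cv2.resize(a,(800,509),interpolation=cv2.INTER_CUBIC))
a=cv2.imread('pics/side0.png')[140:370,220:480]; cv2.imwrite('pics/side0c.png',cv2.resize(a,(670,593),interpolation=cv2.INTER_CUBIC))
E
```

```text
(no output)
```

View pics/scene0.png

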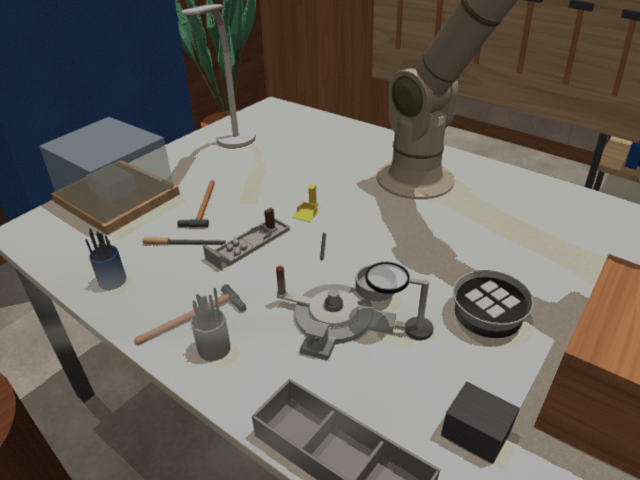

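View pics/side0.png

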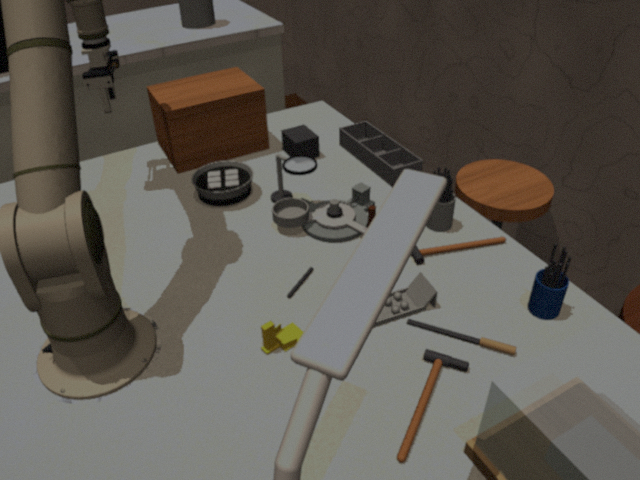

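```bash
ls pics
```

```text
scene0.png
scene0c.png
side0.png
side0c.png
wrist0.png
```

View pics/scene0c.png

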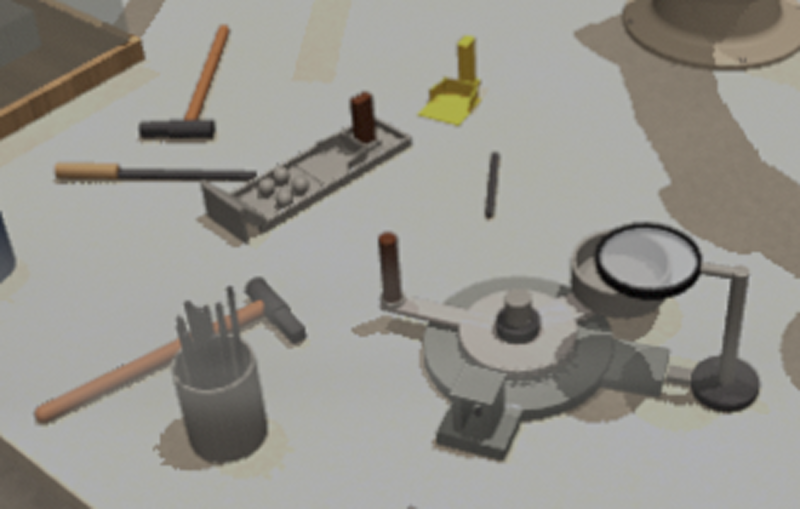

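View pics/side0c.png

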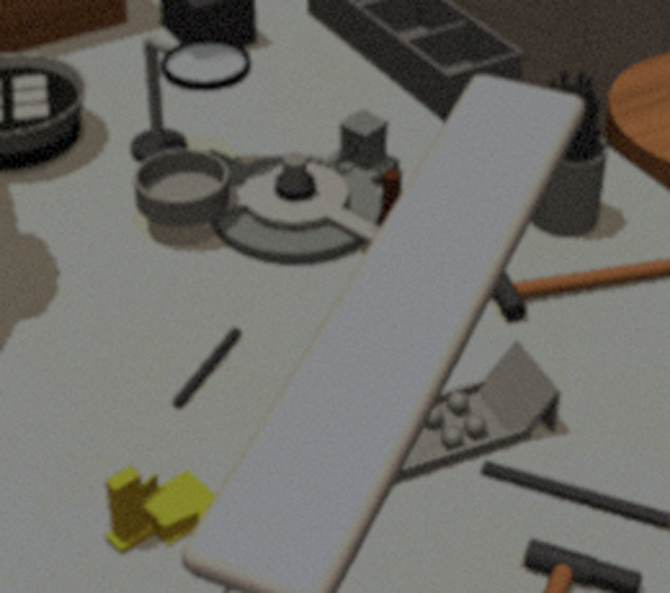

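```bash
cat > h.py <<'E'
import numpy as np, cv2
from plant import *
def ray(cam,u,v,cal=None):
    c=cal or calibration(cam)
    K=np.array(c['intrinsics'],float);d=np.array(c['distortion'],float);T=np.array(c['world_to_cam'],float)
    p=cv2.undistortPoints(np.array([[[u,v]]],float),K,d)[0,0]
    R=T[:3,:3]; return -R.T@T[:3,3], R.T@np.array([p[0],p[1],1.])
def onz(cam,u,v,z,cal=None):
    o,d=ray(cam,u,v,cal); s=(z-o[2])/d[2]; return o+s*d
def proj(cam,P,cal=None):
    c=cal or calibration(cam); T=np.array(c['world_to_cam'],float)
    r,_=cv2.Rodrigues(T[:3,:3]); P=np.atleast_2d(np.array(P,float))
    return cv2.projectPoints(P,r,T[:3,3],np.array(c['intrinsics'],float),np.array(c['distortion'],float))[0][:,0]
def save(cam,name,box=None,f=1,im=None):
    im=read_camera(cam) if im is None else im
    if box: im=im[box[1]:box[3],box[0]:box[2]]
    cv2.imwrite('pics/'+name,cv2.resize(im,None,fx=f,fy=f,interpolation=cv2.INTER_CUBIC)[:,:,::-1])
E
python3 - <<'E'
from h import *
np.set_printoptions(precision=4,suppress=True)
print(onz('scene',333.3,293.5,.066),'pivot')
print(onz('scene',280,268,.102),'griptop')
for c,z in {'tray':0,'scoop':.004,'index':0,'lever_grip':.028,'grip_top':.102,'dish_floor':.032,'lens_axis':.131,'bead0_center':.013,'hammer_a':0,'punch':.005,'bowl':0,'file_tool':0}.items():
    for cam in ['scene','side']:
        if c=='tray': read_camera(cam)
        for r in spot_point(cam,c)[:5]: print(c,cam,np.round(r['point'],1),round(r['confidence'],2),onz(cam,r['point'][1],r['point'][0],z)[:2])
print(get_obs()['t'])
E
```

```text
[0.6317 0.1482 0.066 ] pivot
[0.6652 0.0335 0.102 ] griptop
tray scene [242.8 248.5] 0.75 [ 0.5463 -0.1865]
tray side [314.7 376.2] 0.89 [ 0.5405 -0.1879]
scoop scene [234.6 268.7] 0.93 [ 0.4924 -0.164 ]
scoop scene [212.5 309.5] 0.57 [ 0.3472 -0.1415]
scoop scene [256.5 237.8] 0.51 [ 0.6074 -0.1646]
scoop scene [244.5 321.6] 0.3 [ 0.4456 -0.0247]
scoop side [343.1 274.9] 0.59 [ 0.3225 -0.1583]
scoop side [215.7 288.5] 0.48 [0.5384 0.2256]
index scene [312.2 334.8] 0.62 [0.6204 0.1436]
index scene [248.2 323.3] 0.16 [ 0.4514 -0.015 ]
index side [223.9 334.4] 0.81 [0.6256 0.1385]
lever_grip scene [289.9 279.9] 0.61 [0.6584 0.0206]
lever_grip side [229.3 369.7] 0.43 [0.6691 0.0415]
lever_grip side [296.4 398.6] 0.28 [ 0.5939 -0.1893]
grip_top scene [263.7 279.1] 0.51 [0.6555 0.0225]
grip_top scene [247.7 239.8] 0.51 [ 0.6644 -0.0863]
grip_top side [298.1 398.1] 0.68 [ 0.5411 -0.256 ]
grip_top side [206.7 369. ] 0.58 [0.6594 0.0329]
dish_floor scene [286.9 375.2] 0.81 [0.5301 0.1888]
dish_floor scene [267.2 279. ] 0.42 [ 0.603  -0.0296]
dish_floor scene [317.2 333.3] 0.19 [0.6604 0.1689
[... 367 characters left out ...]
0_center side [299.5 384.9] 0.58 [ 0.5734 -0.1698]
bead0_center side [307.1 406. ] 0.28 [ 0.5986 -0.2111]
hammer_a scene [207.  205.8] 0.66 [ 0.4934 -0.4082]
hammer_a scene [315.5 488.2] 0.45 [0.4351 0.4218]
hammer_a side [406.5 418.9] 0.93 [ 0.4811 -0.4195]
punch scene [249.8 321.3] 0.64 [ 0.4648 -0.0111]
punch side [285.1 298.7] 0.45 [ 0.44   -0.0294]
bowl scene [311.9 488.1] 0.96 [0.4247 0.4172]
bowl scene [240.2 235.5] 0.56 [ 0.5581 -0.2223]
bowl side [190.6 228.6] 0.85 [0.4495 0.4284]
bowl side [209.3 371. ] 0.63 [0.7413 0.1472]
file_tool scene [240.1 187.9] 0.92 [ 0.6323 -0.3263]
file_tool side [337.1 455.3] 0.79 [ 0.6424 -0.3209]
file_tool side [311.5 396.2] 0.47 [ 0.5818 -0.201 ]
2.2
```

```bash
python3 - <<'E'
from h import *
np.set_printoptions(precision=3,suppress=True)
print('lampbase',onz('scene',237,138,0))
for a,b in [((222,8),(325,358)),((183,12),(430,180)),((203,9),(372,270))]:
    o1,d1=ray('scene',*a);o2,d2=ray('side',*b)
    s=np.linalg.lstsq(np.stack([d1,-d2],1),o2-o1,rcond=None)[0]
    print(o1+s[0]*d1,o2+s[1]*d2)
o=get_obs();c=calibration('wrist');T=np.array(c['world_to_cam']);cp=-T[:3,:3].T@T[:3,3]
R=np.array(o['tool_rot']);print('cam in tool',R.T@(cp-o['position']), 'axis',R.T@T[2,:3], 'x',R.T@T[0,:3],c['intrinsics'])
import numpy as np
# tray pose via sharp corners in scene crop coordinates
def s(x,y):return 120+x/2.424,170+y/2.424
for n,p,z in [('slope base R near',(247,241),.0),('slope top far',(203,184),.046),('slope top near',(247,213),.046),('rear top near',(411,141),.018),('rear top far',(377,120),.018),('blade lip L',(295,163),.0055),('blade lip R',(322,183),.0055),('griptop',(362,97),.07)]:
    print(n,onz('scene',*s(*p),z))
E
```

```text
lampbase [ 0.11  -0.663  0.   ]
[ 0.183 -0.584  0.477] [ 0.203 -0.601  0.473]
[ 0.408 -0.485  0.52 ] [ 0.399 -0.478  0.519]
[ 0.283 -0.552  0.497] [ 0.281 -0.55   0.497]
cam in tool [ 0.08  -0.    -0.167] axis [-0.288  0.     0.958] x [ 0.  1. -0.] [[354.09    0.    318.04 ]
 [  0.    354.09  240.506]
 [  0.      0.      1.   ]]
slope base R near [ 0.664 -0.164 -0.   ]
slope top far [ 0.662 -0.221  0.046]
slope top near [ 0.669 -0.15   0.046]
rear top near [ 0.453 -0.125  0.018]
rear top far [ 0.444 -0.182  0.018]
blade lip L [ 0.544 -0.212  0.005]
blade lip R [ 0.553 -0.164  0.005]
griptop [ 0.475 -0.17   0.07 ]
```

```bash
python3 -m pendant '[[[40,-42,5],[0,0,0.02],0.5],[[40,-42,5],[0,0,0.02],0.5],[[40,-42,5],[0,0,0.02],0.5],[[40,-42,5],[0,0,0.02],0.5],[[40,-42,5],[0,0,0.02],0.5],[[40,-42,5],[0,0,0.02],0.5],[[30,-50,5],[0,0,0.02],0.5],[[0,-60,5],[0,0,0.02],0.5]]' && python3 -m pendant '[[[-6,-58,0],[0,0,0.02],0.0],[[-6,-58,0],[0,0,0.02],0.0],[[-6,-58,0],[0,0,0.0],0.0],[[-6,-58,0],[0,0,0.0],0.0],[[-6,-58,0],[0,0,0.0],0.0],[[-6,-58,0],[0,0,0.0],0.0],[[-6,-58,0],[0,0,0.0],0.0],[[-6,-50,0],[0,0,0.0],0.0]]'
python3 - <<'E'
from h import *
o=get_obs();print(o['t'],o['position'],o['joints'],o['tool_rot'])
E
```

```text
t: 3.2
position: [0.4929, 0.3226, 0.259]
tool_rot: [[-0.991, 0.132, 0.001], [0.132, 0.991, 0.003], [-0.0, 0.003, -1.0]]
ft_force: [0.5, -1.0, -0.2]
width: 0.0695
t: 4.2
position: [0.4442, -0.1493, 0.2618]
tool_rot: [[-0.996, 0.093, 0.009], [0.094, 0.996, 0.003], [-0.008, 0.004, -1.0]]
ft_force: [0.8, 0.1, -0.6]
width: 0.0462
4.2 [ 0.44417423 -0.14931546  0.26182515] [ 0.11950225  0.23186966  0.10747899  2.12593229 -0.04271476  0.77767776
  1.73151575] [[-0.99558173  0.09348186  0.0088407 ]
 [ 0.09351519  0.99561193  0.00343353]
 [-0.00848093  0.0042451  -0.99995503]]
```

```bash
python3 - <<'E'
from h import *
np.set_printoptions(precision=4,suppress=True)
cal=calibration('wrist'); im=read_camera('wrist'); save('wrist','w1.png',im=im)
for l,z in [('scoop',.004),('bead0_center',.013),('tray',0)]:
    for r in spot_point('wrist',l)[:6]: print(l,np.round(r['point']),round(r['confidence'],2),onz('wrist',r['point'][1],r['point'][0],z,cal)[:2])
E
```

```text
scoop [238. 295.] 0.9 [ 0.4883 -0.1812]
scoop [ 95. 301.] 0.74 [ 0.3223 -0.1559]
bead0_center [300. 305.] 0.66 [ 0.5704 -0.1775]
tray [273. 301.] 0.82 [ 0.538  -0.1798]
```

View pics/w1.png

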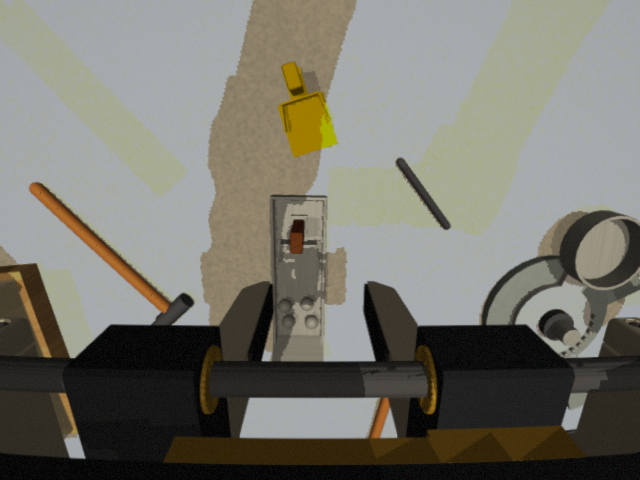

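Wrist view: tray at (270–327, 195–340). Scoop candidates: steel blade with a brown grip in the tray at (297,237), and an all-yellow look-alike at (307,110). The steel one fits, and I'll confirm it in a crop.

```bash
python3 - <<'E'
from h import *
im=cv2.imread('pics/w1.png')[:,:,::-1]
save('wrist','w1c.png',box=(255,185,340,365),f=3.3,im=im)
save('wrist','w1d.png',box=(262,190,335,270),f=7,im=im)
E
```

```text
(no output)
```

View pics/w1c.png

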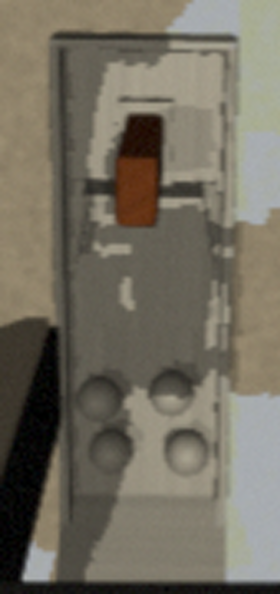

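View pics/w1d.png

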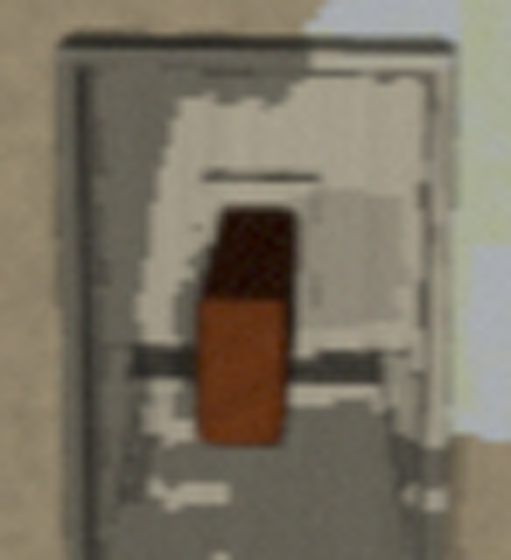

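```bash
cat > m1.py <<'E'
from h import *
np.set_printoptions(precision=4,suppress=True)
c=calibration('wrist')
D=lambda x,y:(262+x/7,190+y/7); C=lambda x,y:(255+x/3.3,185+y/3.3)
def P(n,p,z): print(n,onz('wrist',*p,z,c)[:2])
for n,p in zip('abcd',[(200,298),(288,298),(283,445),(198,440)]): P('grip '+n,D(*p),.070)
P('rear L',D(62,42),.018);P('rear R',D(452,45),.018)
P('rearwall L',D(135,350),.024);P('rearwall R',D(410,350),.024)
P('heel L',D(200,177),.004);P('heel R',D(318,177),.004)
P('slopebase L',C(75,497),.004);P('slopebase R',C(215,497),.004)
for q in [(100,398),(172,390),(110,450),(186,450)]: P('bead',C(*q),.013)
E
python3 m1.py
```

```text
grip a [ 0.4622 -0.1778]
grip b [ 0.4635 -0.1646]
grip c [ 0.4867 -0.1679]
grip d [ 0.4846 -0.1807]
rear L [ 0.4303 -0.2008]
rear R [ 0.4371 -0.1361]
rearwall L [ 0.4831 -0.1946]
rearwall R [ 0.4876 -0.1479]
heel L [ 0.4586 -0.182 ]
heel R [ 0.4606 -0.1614]
slopebase L [ 0.6248 -0.2195]
slopebase R [ 0.6304 -0.1615]
bead [ 0.5756 -0.2022]
bead [ 0.5749 -0.1735]
bead [ 0.5991 -0.201 ]
bead [ 0.602  -0.1707]
```

```bash
python3 -m pendant '[[[15,-12,-40],[0,0.009,-0.018],0.0],[[15,-11,-45],[0,0,0],0.0],[[0,0,-45],[0,0,0],0.0],[[0,0,-45],[0,0,0],0.0],[[0,0,-30],[0,0,0],0.0],[[0,0,-10],[0,0,0],0.0],[[0,0,0],[0,0,0],0.0],[[0,0,0],[0,0,0],0.0]]'
```

```text
t: 5.4
position: [0.4817, -0.1583, 0.0429]
tool_rot: [[-0.995, 0.096, 0.008], [0.096, 0.995, 0.008], [-0.007, 0.009, -1.0]]
ft_force: [-1.3, -1.4, -0.6]
width: 0.0468
```

```bash
python3 -m pendant '[[[-4,-8,-3],[0.008,0.008,-0.015],0.0],[[-3,-6,-3],[0,0,0],0.0],[[0,0,0],[0,0,0],0.0],[[0,0,0],[0,0,0],0.0],[[0,0,0],[0,0,0],0.0],[[0,0,0],[0,0,0],0.0],[[0,0,0],[0,0,0],0.0],[[0,0,0],[0,0,0],0.0]]'; python3 - <<'E'
from h import *
o=get_obs();print(o['position'],o['joints'],o['t']); im=read_camera('wrist'); save('wrist','w2.png',im=im)
E
```

```text
t: 6.4
position: [0.4757, -0.1737, 0.0391]
tool_rot: [[-0.994, 0.113, 0.004], [0.113, 0.994, 0.016], [-0.002, 0.016, -1.0]]
ft_force: [0.2, 0.6, 1.1]
width: 0.0465
[ 0.47571471 -0.1737445   0.03912279] [ 0.23152646  0.63640309  0.02514709  2.23263464 -0.11466236  0.27467725
  1.82006612] 6.4
```

View pics/w2.png

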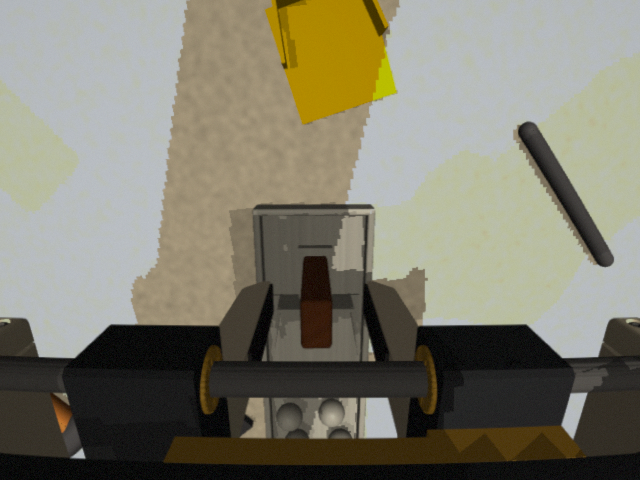

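```bash
python3 -m pendant '[[[-1,1,-4],[-0.01,0.003,0.003],0.0],[[0,0,-1],[0,0,0],-1],[[0,0,0],[0,0,0],-1],[[0,0,0],[0,0,0],-1],[[0,0,0],[0,0,0],-1],[[0,0,0],[0,0,0],-1],[[0,0,0],[0,0,0],-1],[[0,0,0],[0,0,0],-1]]' 45
```

```text
t: 7.45
position: [0.4746, -0.1727, 0.0336]
tool_rot: [[-0.994, 0.109, 0.0], [0.109, 0.994, 0.005], [0.0, 0.005, -1.0]]
ft_force: [-0.0, -0.1, 0.4]
width: 0.0135
```

```bash
python3 -m pendant '[[[15,-1.5,0],[0,0,0],-1],[[15,-1.5,0],[0,0,0],-1],[[15,-1.5,0],[0,0,0],-1],[[10,-1,0],[0,0,0],-1],[[0,0,0],[0,0,0],-1],[[0,0,0],[0,0,0],-1],[[0,0,0],[0,0,0],-1],[[0,0,0],[0,0,0],-1]]'; python3 - <<'E'
from h import *
o=get_obs();print(o['position'],o['joints'],o['t']); im=read_camera('wrist'); save('wrist','w3.png',im=im)
im=read_camera('scene'); save('scene','s3.png',box=(180,180,320,290),f=5.7,im=im)
E
```

```text
t: 8.45
position: [0.5126, -0.177, 0.0354]
tool_rot: [[-0.993, 0.114, -0.03], [0.114, 0.993, 0.011], [0.031, 0.008, -0.999]]
ft_force: [-1.0, 1.1, 2.1]
width: 0.0136
[ 0.51262339 -0.17702047  0.03540013] [ 0.19048055  0.67104939  0.05865817  2.13138489 -0.11040572  0.37405637
  1.79691247] 8.45
```

View pics/w3.png

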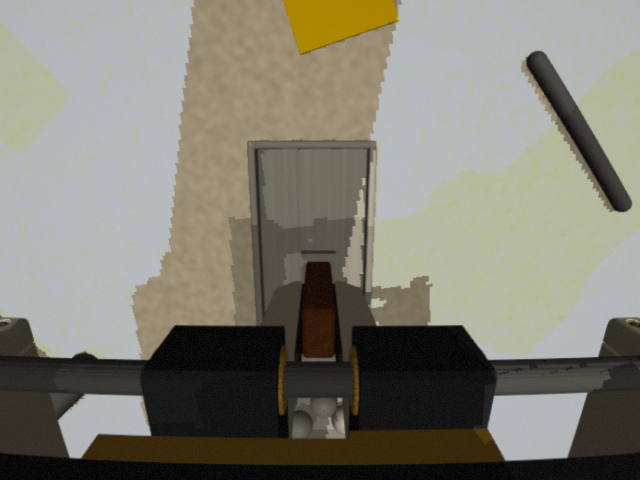

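View pics/s3.png

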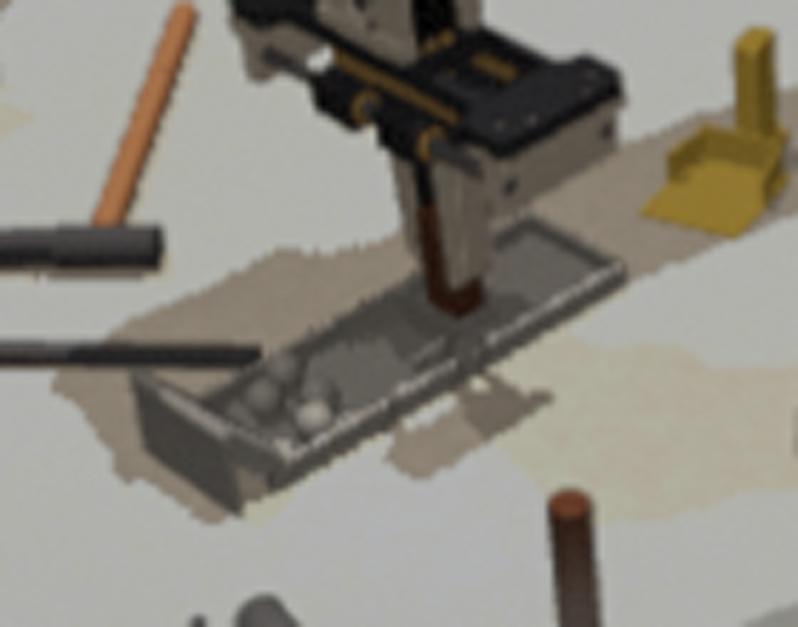

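```bash
python3 -m pendant '[[[10,-1,-1],[0,-0.02,0],-1],[[13,-1.5,-1],[0,-0.02,0],-1],[[13,-1.5,-1],[0,0,0],-1],[[10,-1,0],[0,-0.01,0],-1],[[0,0,0],[0,0,0],-1],[[0,0,0],[0,0,0],-1],[[0,0,0],[0,0,0],-1],[[0,0,0],[0,0,0],-1]]'; python3 - <<'E'
from h import *
o=get_obs();print(o['position'],o['joints'],o['t'])
im=read_camera('scene'); save('scene','s4.png',box=(180,180,320,290),f=5.7,im=im)
E
```

```text
t: 9.55
position: [0.5509, -0.1814, 0.0338]
tool_rot: [[-0.993, 0.116, 0.007], [0.116, 0.993, 0.015], [-0.005, 0.016, -1.0]]
ft_force: [-2.9, 0.3, 4.1]
width: 0.0138
[ 0.55092408 -0.18144566  0.0337509 ] [ 0.20043182  0.6897394   0.04403884  2.07112603 -0.12022016  0.38058497
  1.80055856] 9.55
```

View pics/s4.png

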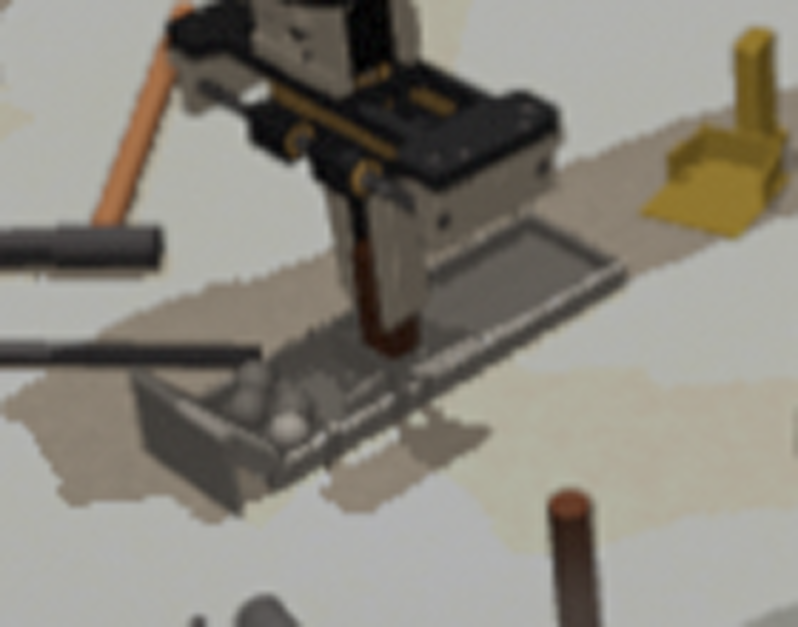

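```bash
cat > tr.py <<'E'
from h import *
np.set_printoptions(precision=1,suppress=True)
def tray(p,yaw=-0.108,c=(0.5385,-0.1803)):
    d=np.array(p[:2])-c; return 1000*np.array([np.cos(yaw)*d[0]+np.sin(yaw)*d[1],-np.sin(yaw)*d[0]+np.cos(yaw)*d[1]])
E
python3 - <<'E'
from tr import *
for x,y in [(290,428),(243,403),(253,376),(290,388),(325,393)]:
    print(tray(onz('scene',180+x/5.7,180+y/5.7,.0145)))
for x,y in [(280,460),(135,372)]: print(onz('scene',180+x/5.7,180+y/5.7,.0145))
im=read_camera('side'); save('side','sd4.png',box=(340,240,470,350),f=6,im=im)
im=read_camera('wrist'); save('wrist','w4.png',box=(230,200,400,480),f=2,im=im)
E
```

```text
[82.5 17.1]
[ 85.3 -12.6]
[ 70.1 -24.9]
[64.4 -5.6]
[56.3  8.9]
[ 0.6 -0.2  0. ]
[ 0.6 -0.3  0. ]
```

View pics/sd4.png

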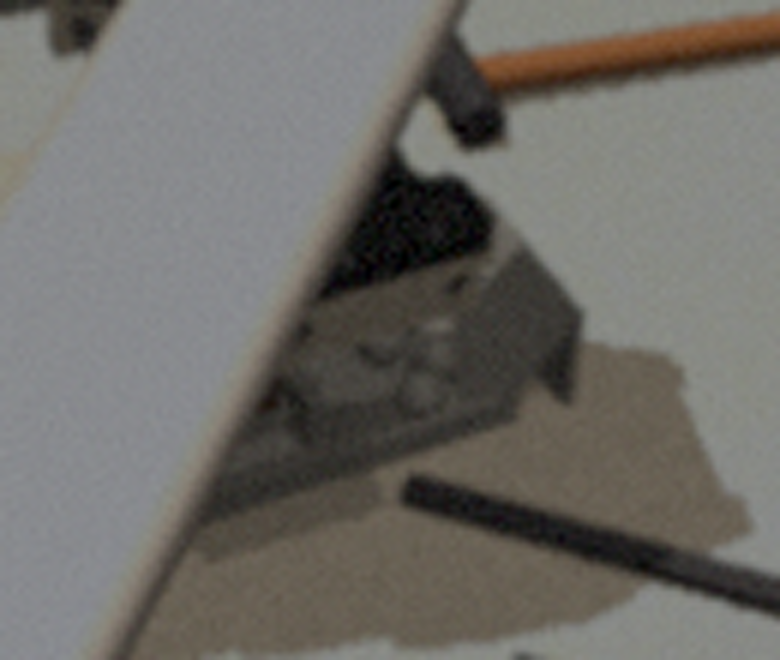

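View pics/w4.png

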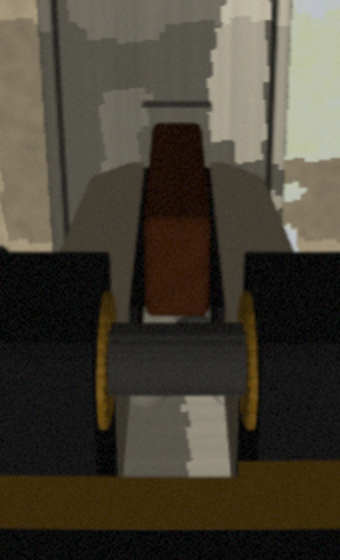

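```bash
python3 -m pendant '[[[3,0,0],[0,0,0],-1],[[3,0,1],[-0.006,-0.06,0],-1],[[3,0,1],[-0.006,-0.06,0],-1],[[4,0,1],[-0.006,-0.06,0],-1],[[4,0,1],[-0.006,-0.06,0],-1],[[4,0,1],[-0.006,-0.06,0],-1],[[0,0,0],[0,0,0],-1],[[0,0,0],[0,0,0],-1]]'; python3 - <<'E'
from h import *
o=get_obs();print(o['position'],o['joints'],o['t'])
im=read_camera('scene'); save('scene','s5.png',box=(180,180,320,290),f=5.7,im=im)
E
```

```text
t: 10.7
position: [0.5605, -0.1817, 0.0404]
tool_rot: [[-0.971, 0.115, 0.208], [0.119, 0.993, 0.006], [-0.206, 0.03, -0.978]]
ft_force: [-0.4, 0.3, -2.7]
width: 0.0142
[ 0.56045577 -0.18167491  0.04035981] [ 0.23384944  0.65642859  0.02381565  2.19844855 -0.70234025  0.1112002
  2.39572836] 10.7
```

View pics/s5.png

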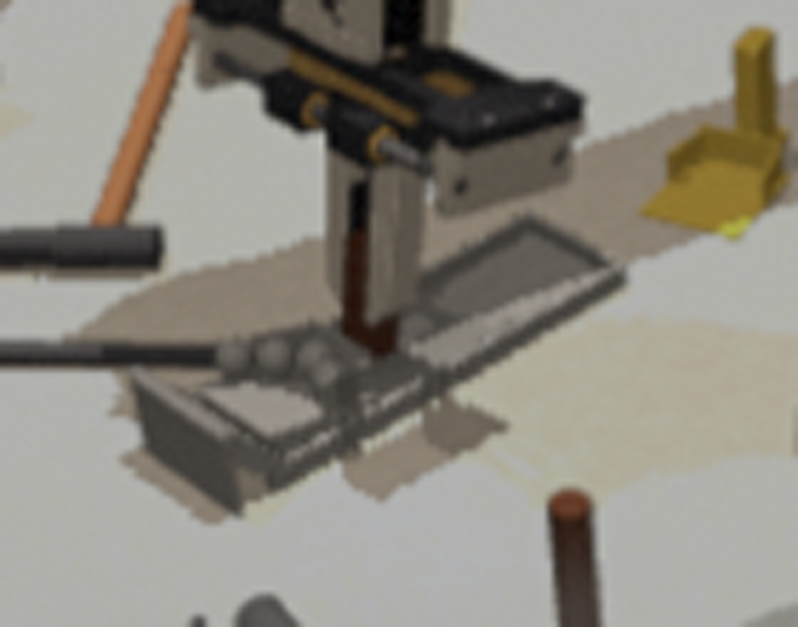

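```bash
python3 -m pendant '[[[1,0,6],[0,0,0],-1],[[1,0,12],[0,0,0],-1],[[1,0,14],[0,-0.02,0],-1],[[1,0,14],[0,-0.03,0],-1],[[1,0,14],[0,-0.03,0],-1],[[0,0,12],[0,-0.03,0],-1],[[0,0,6],[0,0,0],-1],[[0,0,0],[0,0,0],-1]]'; python3 - <<'E'
from h import *
o=get_obs();print(o['position'],o['joints'],o['t'])
im=read_camera('scene'); save('scene','s6.png',box=(180,160,320,270),f=5.7,im=im)
im=read_camera('wrist'); save('wrist','w6.png',im=im)
E
```

```text
t: 11.75
position: [0.5657, -0.1818, 0.1259]
tool_rot: [[-0.94, 0.11, 0.324], [0.118, 0.993, 0.005], [-0.321, 0.043, -0.946]]
ft_force: [1.3, -0.1, -2.7]
width: 0.0134
[ 0.56574605 -0.18180191  0.12590076] [ 0.26519529  0.49914756  0.00259842  2.22670989 -0.75170309  0.13391701
  2.45313191] 11.75
```

View pics/s6.png

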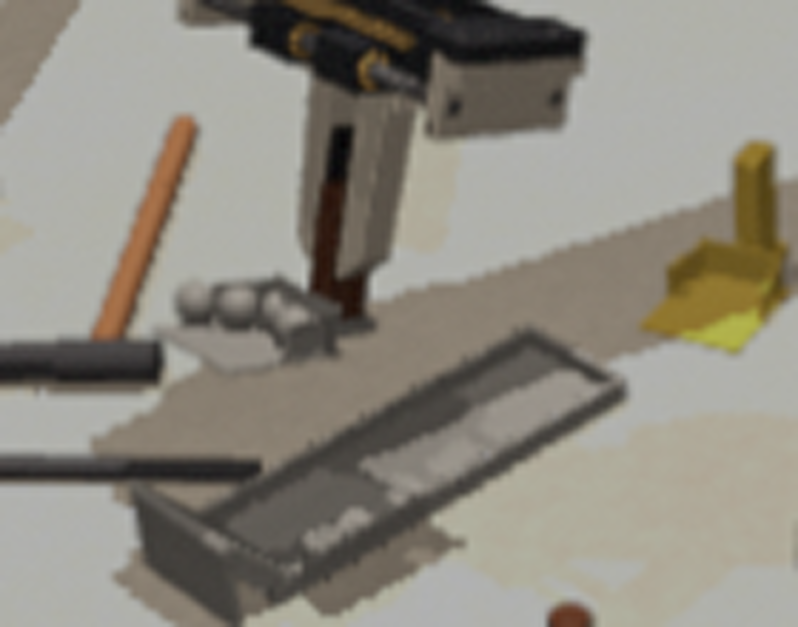

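View pics/w6.png

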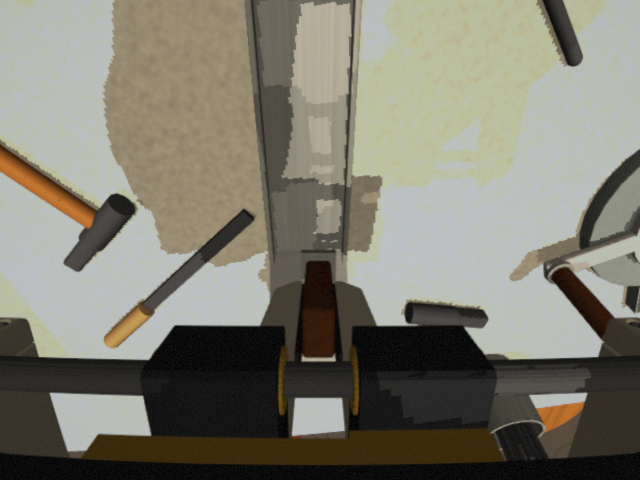

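```bash
python3 -m pendant '[[[-1,0,5],[-0.013,0,-0.004],-1],[[-2,0,10],[-0.013,0,-0.004],-1],[[-2,0,14],[-0.013,-0.02,-0.004],-1],[[-2,0,16],[-0.005,-0.02,0],-1],[[-2,0,16],[0,-0.02,0],-1],[[-2,0,14],[0,-0.02,0],-1],[[-1,0,8],[0,0,0],-1],[[0,0,0],[0,0,0],-1]]'; python3 - <<'E'
from h import *
o=get_obs();print(o['position'],o['joints'],o['t'])
im=read_camera('scene'); save('scene','s7.png',box=(180,130,320,240),f=5.7,im=im)
E
```

```text
t: 12.85
position: [0.5521, -0.1808, 0.2134]
tool_rot: [[-0.907, 0.121, 0.402], [0.114, 0.993, -0.043], [-0.405, 0.007, -0.914]]
ft_force: [1.1, 0.1, -2.2]
width: 0.014
[ 0.55206612 -0.180834    0.21336425] [ 0.11661325  0.32785323  0.17863418  2.25743878 -0.70546077  0.19368369
  2.39157089] 12.85
```

View pics/s7.png

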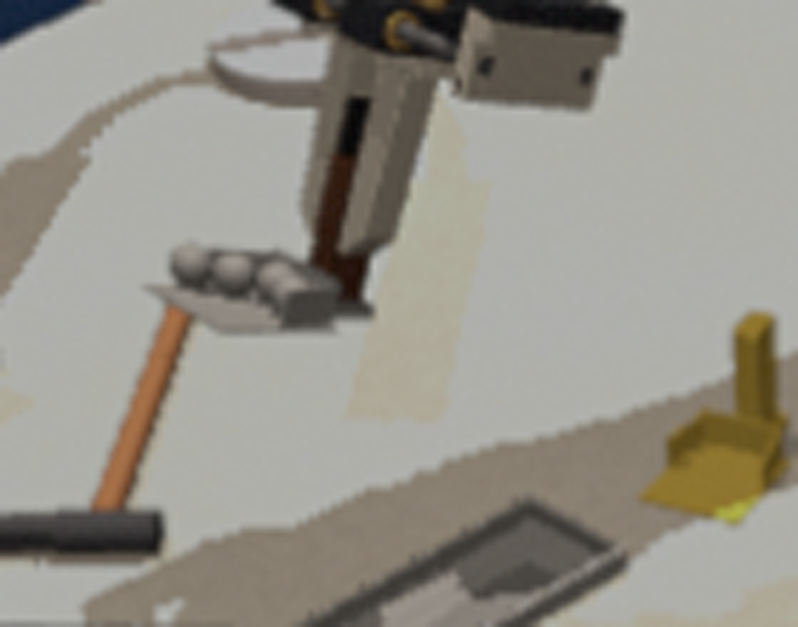

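```bash
python3 -m pendant '[[[0,5,2],[0,0,0],-1],[[-2,12,3],[0,0,0],-1],[[-4,19,4],[0,0,0],-1],[[-5,26,4],[0,0,0],-1],[[-6,31,4],[0,0,0],-1],[[-6,34,3],[0,0,0],-1],[[-6,35,2],[0,0,0],-1],[[-6,35,0],[0,0,0],-1]]'; python3 -m pendant '[[[-6,34,0],[0,0,0],-1],[[-6,31,0],[0,0.01,0],-1],[[-6,26,0],[0,0.01,0],-1],[[-6,20,0],[0,0.01,0],-1],[[-4,14,0],[0,0.01,0],-1],[[-2,8,0],[0,0,0],-1],[[-1,3,0],[0,0,0],-1],[[0,0,0],[0,0,0],-1]]'; python3 - <<'E'
from h import *
o=get_obs();print(o['position'],o['joints'],o['t'])
im=read_camera('scene'); save('scene','s8.png',box=(230,130,470,340),f=3,im=im)
im=read_camera('side'); save('side','sd8.png',box=(170,80,410,260),f=3,im=im)
im=read_camera('wrist'); save('wrist','w8.png',im=im)
E
```

```text
t: 13.9
position: [0.5151, 0.0203, 0.2341]
tool_rot: [[-0.907, 0.128, 0.4], [0.12, 0.992, -0.044], [-0.403, 0.008, -0.915]]
ft_force: [0.4, -0.3, -2.1]
width: 0.0136
t: 14.9
position: [0.4806, 0.167, 0.2331]
tool_rot: [[-0.925, 0.118, 0.362], [0.111, 0.993, -0.041], [-0.364, 0.002, -0.931]]
ft_force: [0.0, 0.3, -2.6]
width: 0.0137
[0.48059186 0.166951   0.23309298] [-1.38662282  0.37678316  1.06696231  2.34861385 -0.50571316  0.30520074
  1.5069877 ] 14.9
```

View pics/s8.png

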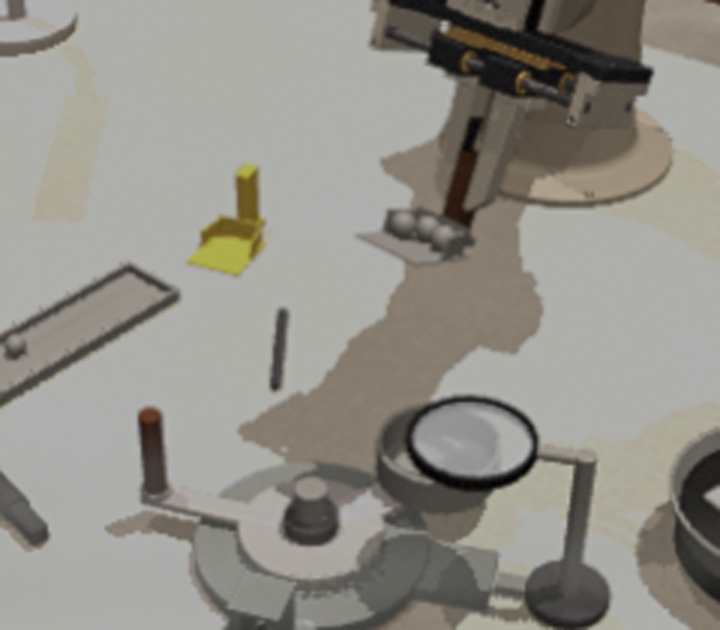

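View pics/sd8.png

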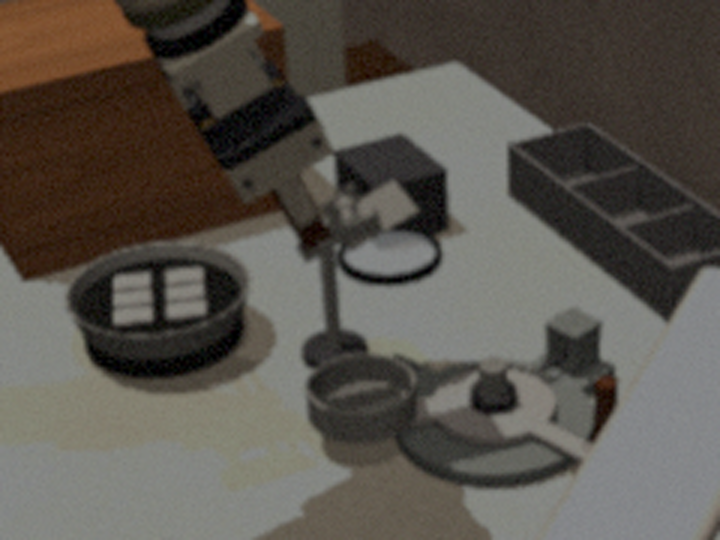

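View pics/w8.png

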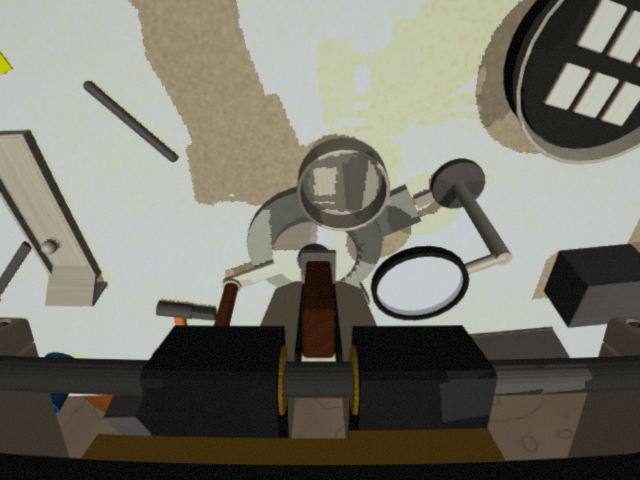

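```bash
python3 - <<'E'
from h import *
np.set_printoptions(precision=4,suppress=True)
c=calibration('wrist'); o=get_obs(); R=np.array(o['tool_rot']); p=np.array(o['position'])
for q in [(298,184),(390,180),(344,136),(344,230),(344,182)]: print(onz('wrist',*q,.058,c)[:2])
for r in spot_point('wrist','dish_floor')[:2]: print(r['point'],r['confidence'],onz('wrist',r['point'][1],r['point'][0],.032,c)[:2])
for r in spot_point('wrist','lens_axis')[:2]: print(r['point'],r['confidence'],onz('wrist',r['point'][1],r['point'][0],.131,c)[:2])
for r in spot_point('wrist','grip_top')[:2]: print(r['point'],r['confidence'],onz('wrist',r['point'][1],r['point'][0],.102,c)[:2])
# lip in tool frame: scoop x=-tool x; scoop z=-tool z ; TCP at scoop (-16,0,30)
lip=p+R@np.array([-.076,0,.0285]);print('lip',lip)
E
```

```text
[0.5106 0.1436]
[0.5167 0.2317]
[0.4679 0.1912]
[0.5709 0.1835]
[0.5137 0.1877]
[178.1, 341.6] 0.83 [0.5233 0.1861]
[240.4, 315.3] 0.35 [0.6013 0.149 ]
[288.0, 418.4] 0.94 [0.5912 0.2465]
[329.4, 218.9] 0.67 [0.6636 0.0286]
[53.5, 578.7] 0.32 [0.4087 0.353 ]
lip [0.5614 0.1569 0.2344]
```

```bash
python3 -m pendant '[[[-5,3,0],[0,0,0],-1],[[-9,6,-6],[0,0,0],-1],[[-10,6,-13],[0,0,0],-1],[[-9,6,-18],[0.005,0.045,0],-1],[[-8,5,-20],[0.005,0.045,0],-1],[[-5,4,-20],[0.005,0.045,0],-1],[[-3,3,-12],[0.005,0.045,0],-1],[[0,0,-4],[0,0.02,0],-1]]'; python3 - <<'E'
from h import *
np.set_printoptions(precision=4,suppress=True)
o=get_obs();p=np.array(o['position']);R=np.array(o['tool_rot']);print(p,o['joints'],o['t'],R[:,0]);print('lip',p+R@np.array([-.076,0,.0285]))
im=read_camera('scene'); save('scene','s9.png',box=(300,160,460,330),f=3.5,im=im)
E
```

```text
t: 16.2
position: [0.4251, 0.2033, 0.1352]
tool_rot: [[-0.98, 0.116, 0.161], [0.114, 0.993, -0.022], [-0.163, -0.003, -0.987]]
ft_force: [0.0, -0.4, -1.9]
width: 0.0138
[0.4251 0.2033 0.1352] [-1.1194  0.4845  0.6702  2.3742 -0.6827  0.3096  1.5742] 16.2 [-0.9801  0.1136 -0.1625]
lip [0.5042 0.194  0.1194]
```

View pics/s9.png

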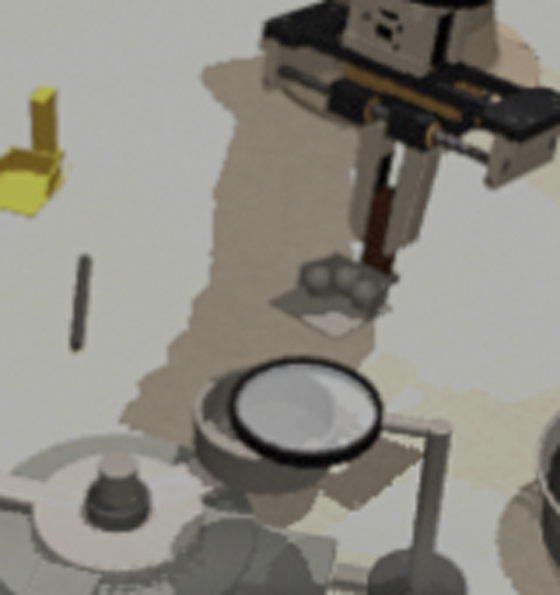

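```bash
python3 -m pendant '[[[1,0,-5],[0,0,0],-1],[[2,-1,-9],[0,0.01,0],-1],[[2,-1,-10],[0.002,0.02,0],-1],[[2,-1,-9],[0.002,0.02,0],-1],[[1,-1,-6],[0.002,0.02,0],-1],[[0,0,-3],[0,0.01,0],-1],[[0,0,0],[0,0,0],-1],[[0,0,0],[0,0,0],-1]]'; python3 - <<'E'
from h import *
np.set_printoptions(precision=4,suppress=True)
o=get_obs();p=np.array(o['position']);R=np.array(o['tool_rot']);print(p,o['joints'],o['t'],R[:,0]);print('lip',p+R@np.array([-.076,0,.0285]))
im=read_camera('scene'); save('scene','s10.png',box=(300,160,460,330),f=3.5,im=im)
im=read_camera('side'); save('side','sd10.png',box=(210,90,370,260),f=3.5,im=im)
E
```

```text
t: 17.25
position: [0.4337, 0.1994, 0.0911]
tool_rot: [[-0.99, 0.114, 0.081], [0.113, 0.993, -0.016], [-0.082, -0.007, -0.997]]
ft_force: [-0.1, -0.4, -1.4]
width: 0.0138
[0.4337 0.1994 0.0911] [-0.9428  0.5635  0.5106  2.3399 -0.7465  0.313   1.6628] 17.25 [-0.9902  0.1132 -0.0821]
lip [0.5112 0.1903 0.069 ]
```

View pics/s10.png

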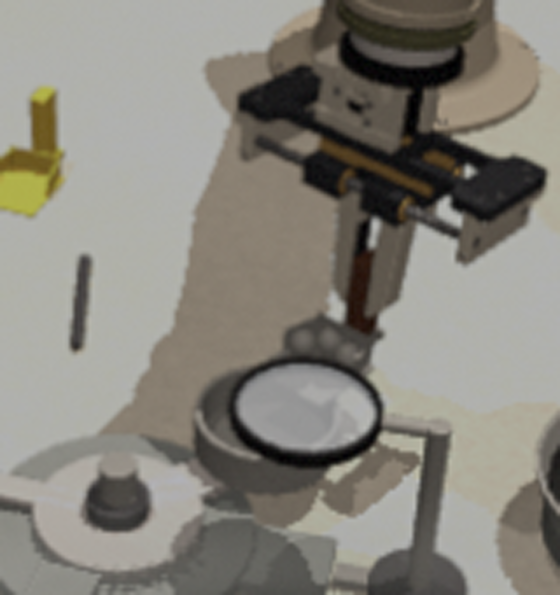

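View pics/sd10.png

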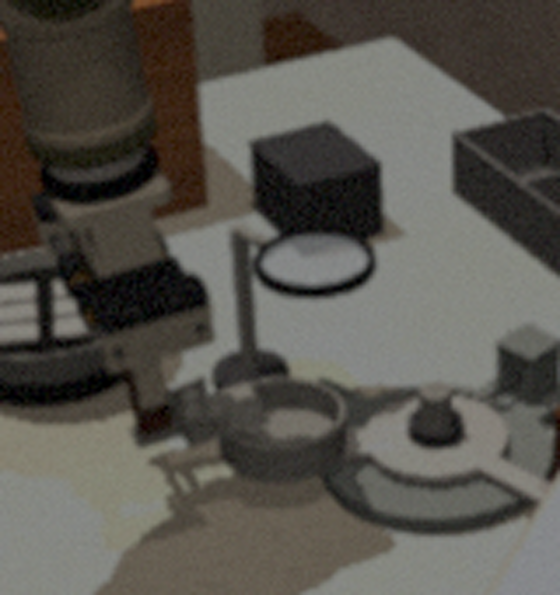

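```bash
python3 -m pendant '[[[1,0,3.2],[0.004,0.03,0],-1],[[1.3,0,3.4],[0.005,0.04,0],-1],[[1.4,0,3.4],[0.005,0.04,0],-1],[[1.5,0,3.3],[0.005,0.04,0],-1],[[1.7,0,3.2],[0.005,0.04,0],-1],[[1.8,0,3.2],[0.005,0.04,0],-1],[[1.9,0,3.1],[0.005,0.04,0],-1],[[2,0,3.1],[0.005,0.04,0],-1]]'; python3 - <<'E'
from h import *
np.set_printoptions(precision=4,suppress=True)
o=get_obs();p=np.array(o['position']);R=np.array(o['tool_rot']);print(p,o['joints'],o['t'],R[:,0]);print('lip',p+R@np.array([-.076,0,.0285]))
im=read_camera('scene'); save('scene','s11.png',box=(300,160,460,330),f=3.5,im=im)
im=read_camera('side'); save('side','sd11.png',box=(210,90,370,260),f=3.5,im=im)
E
```

```text
t: 18.35
position: [0.4444, 0.2011, 0.1194]
tool_rot: [[-0.966, 0.108, -0.235], [0.105, 0.994, 0.025], [0.236, -0.001, -0.972]]
ft_force: [-0.6, 0.6, -1.0]
width: 0.0137
[0.4444 0.2011 0.1194] [-0.8433  0.6252  0.5871  2.1027 -0.5953  0.8272  1.6308] 18.35 [-0.966   0.1053  0.236 ]
lip [0.5112 0.1938 0.0738]
```

View pics/s11.png

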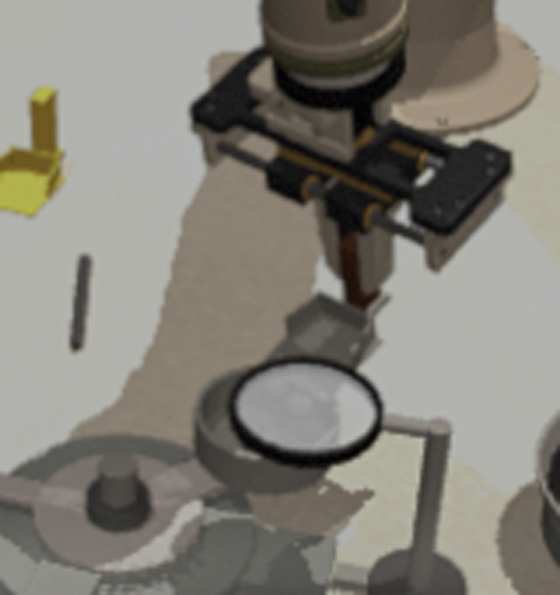

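View pics/sd11.png

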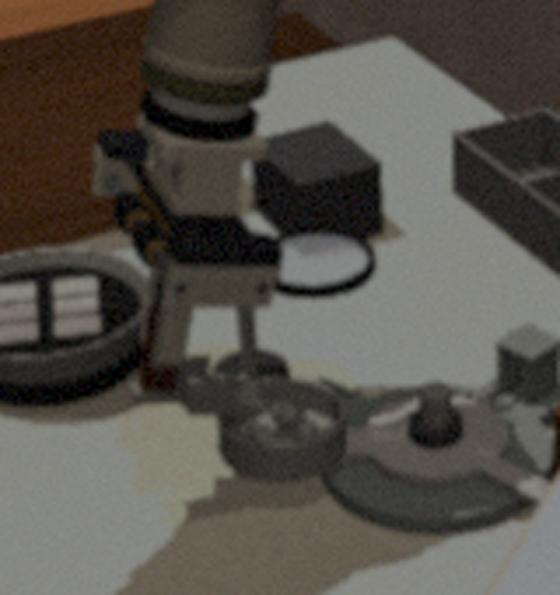

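```bash
python3 - <<'E'
from h import *
im=read_camera('side'); im=cv2.convertScaleAbs(im,alpha=1.8,beta=0); save('side','sd12.png',box=(260,185,330,235),f=11,im=im)
for l in ['bead0','bead0_center']:
    print([(np.round(r.get('box',r.get('point'))),round(r['confidence'],2)) for r in (recognise if l=='bead0' else spot_point)('side',l)])
E
```

```text
[(array([292., 206., 299., 217.]), 0.58), (array([391., 300., 402., 315.]), 0.55), (array([376., 273., 436., 326.]), 0.29)]
[(array([209., 292.]), 0.44)]
```

View pics/sd12.png

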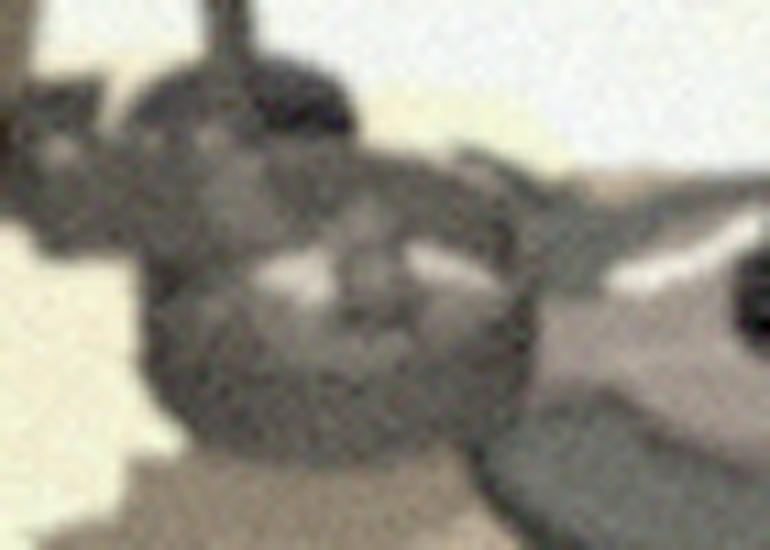

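```bash
python3 -m pendant '[[[-2,0,10],[0,0,0],-1],[[-2,0,20],[0,-0.03,0],-1],[[-2,0,25],[-0.003,-0.05,0],-1],[[-2,0,25],[-0.005,-0.05,0],-1],[[0,0,25],[-0.005,-0.05,0],-1],[[0,0,20],[-0.005,-0.05,0],-1],[[0,0,10],[0,0,0],-1],[[0,0,0],[0,0,0],-1]]'; python3 - <<'E'
from h import *
np.set_printoptions(precision=4,suppress=True)
o=get_obs();p=np.array(o['position']);R=np.array(o['tool_rot']);print(p,o['joints'],o['t'],R[:,0])
im=read_camera('wrist'); save('wrist','w13.png',im=im)
im=read_camera('side'); im=cv2.convertScaleAbs(im,alpha=1.8,beta=0); save('side','sd13.png',box=(260,185,330,235),f=11,im=im)
E
```

```text
t: 19.6
position: [0.4315, 0.2009, 0.2605]
tool_rot: [[-0.994, 0.106, -0.001], [0.106, 0.994, 0.01], [0.002, 0.01, -1.0]]
ft_force: [-0.8, 0.7, -1.0]
width: 0.0136
[0.4315 0.2009 0.2605] [-1.1794  0.3183  0.8338  2.1386 -0.3396  0.8115  1.3308] 19.6 [-0.9943  0.1063  0.0022]
```

View pics/w13.png

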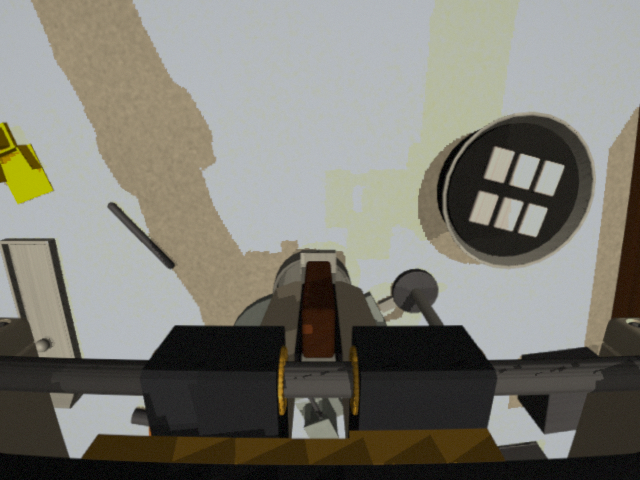

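View pics/sd13.png

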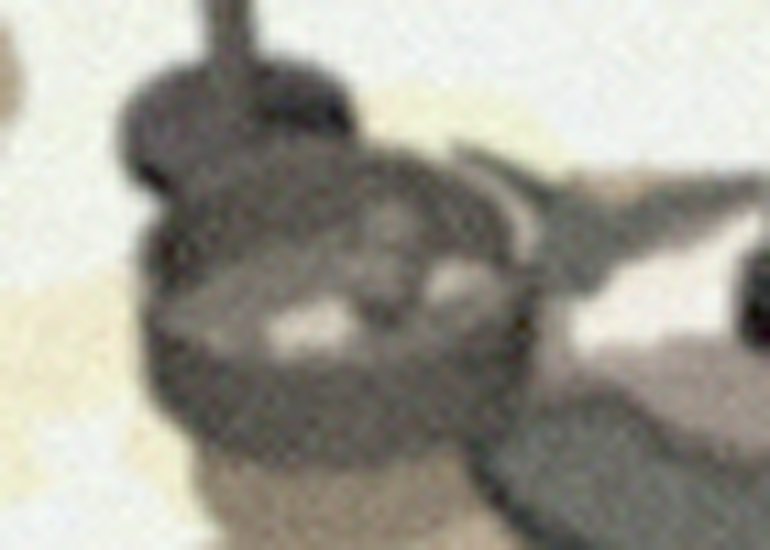

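```bash
python3 -m pendant '[[[8,-25,0],[0,0,0],-1],[[8,-45,0],[0,0,0],-1],[[8,-50,0],[0,0,0],-1],[[6,-50,0],[0,0,0],-1],[[5,-50,0],[0,0,0],-1],[[4,-50,-10],[0,0,0],-1],[[3,-50,-10],[0,0,0],-1],[[2,-40,-10],[0,0,0],-1]]'; python3 - <<'E'
from h import *
np.set_printoptions(precision=4,suppress=True)
o=get_obs();p=np.array(o['position']);R=np.array(o['tool_rot']);print(p,o['joints'],o['t'],R[:,0])
im=read_camera('wrist'); save('wrist','w14.png',im=im)
im=read_camera('scene'); save('scene','s14.png',box=(180,160,450,360),f=2.9,im=im)
E
```

```text
t: 20.7
position: [0.4754, -0.1691, 0.2225]
tool_rot: [[-0.995, 0.102, -0.012], [0.102, 0.995, 0.004], [0.013, 0.003, -1.0]]
ft_force: [0.6, 0.7, -1.3]
width: 0.0135
[ 0.4754 -0.1691  0.2225] [-0.3156  0.4191  0.7635  2.1143 -0.4128  0.7733  2.1788] 20.7 [-0.9947  0.1021  0.0128]
```

View pics/w14.png

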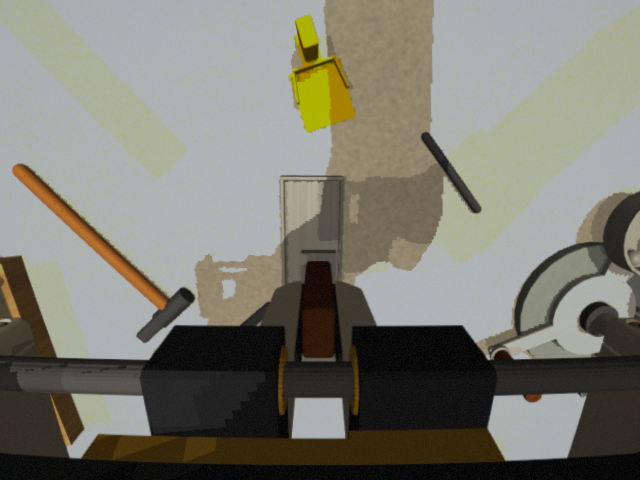

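View pics/s14.png

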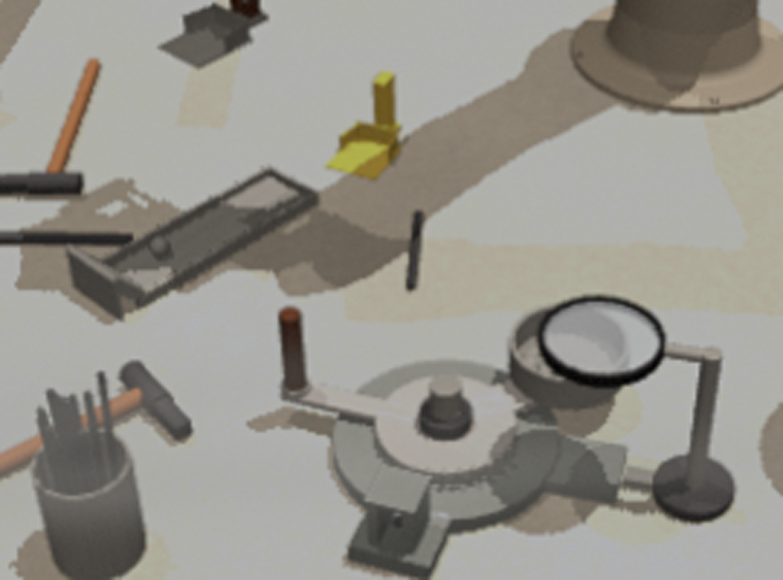

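```bash
python3 -m pendant '[[[0,-2,-25],[0,-0.012,-0.008],-1],[[0,-1,-40],[0,0,0],-1],[[0,0,-40],[0,0,0],-1],[[0,0,-35],[0,0,0],-1],[[0,0,-15],[0,0,0],-1],[[0,0,0],[0,0,0],-1],[[0,0,0],[0,0,0],-1],[[0,0,0],[0,0,0],-1]]'; python3 - <<'E'
from h import *
np.set_printoptions(precision=4,suppress=True)
o=get_obs();p=np.array(o['position']);R=np.array(o['tool_rot']);print(p,o['joints'],o['t'],R[:,0])
im=read_camera('wrist'); save('wrist','w15.png',im=im)
E
```

```text
t: 21.8
position: [0.4733, -0.1741, 0.0583]
tool_rot: [[-0.993, 0.119, -0.01], [0.119, 0.993, 0.006], [0.01, 0.004, -1.0]]
ft_force: [-0.1, -0.0, -1.7]
width: 0.0139
[ 0.4733 -0.1741  0.0583] [-0.0578  0.65    0.4449  2.2394 -0.7258  0.4071  2.4427] 21.8 [-0.9928  0.1194  0.0103]
```

View pics/w15.png

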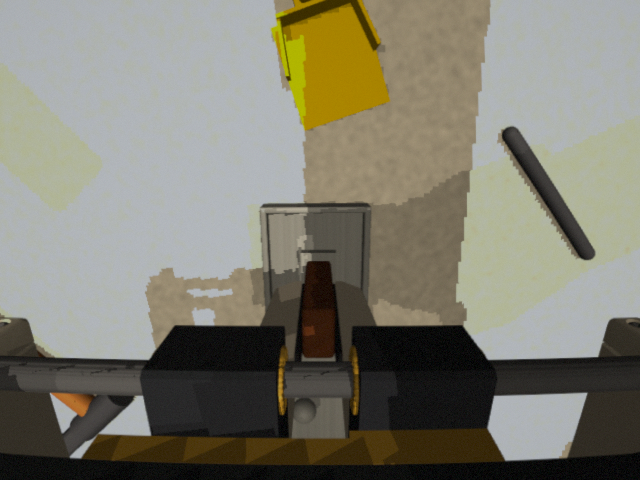

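```bash
python3 - <<'E'
from tr import *
c=calibration('wrist')
for z in (.013,.045): print(tray(onz('wrist',305,410,z,c)))
R=np.array(get_obs()['tool_rot']);p=np.array(get_obs()['position']);l=p+R@np.array([-.076,0,.0285]);print('lip',tray(l),l[2])
print('corners',tray(l+R[:,1]*.027),tray(l-R[:,1]*.027),tray(p+R@np.array([.016,.0,.03])))
E
```

```text
[ 48.4 -12. ]
[ 19.6 -10.4]
lip [10.3 -1.7] 0.02919574735172481
corners [10.6 25.3] [ 10.  -28.6] [-81.7  -0.6]
```

```bash
python3 -m pendant '[[[0,2,-8],[0,-0.01,0.008],-1],[[0,0,-8],[0,0,0],-1],[[0,0,-6],[0,0,0],-1],[[0,0,-3],[0,0,0],-1],[[0,0,0],[0,0,0],-1],[[0,0,0],[0,0,0],-1],[[0,0,0],[0,0,0],-1],[[0,0,0],[0,0,0],-1]]'
```

```text
t: 22.85
position: [0.4733, -0.1727, 0.0332]
tool_rot: [[-0.994, 0.112, 0.004], [0.112, 0.994, 0.005], [-0.003, 0.005, -1.0]]
ft_force: [-0.3, -1.0, -1.8]
width: 0.0139
```

```bash
python3 -m pendant '[[[0,0,-1],[0,0,0],-1],[[0,0,0],[0,0,0],-0.6],[[0,0,0],[0,0,0],-0.4],[[0,0,0],[0,0,0],-0.2],[[0,0,5],[0,0,0],-0.2],[[0,0,25],[0,0,0],-0.2],[[0,0,45],[0,0,0],-0.2],[[0,0,50],[0,0,0],-0.2]]'; python3 - <<'E'
from h import *
im=read_camera('wrist'); save('wrist','w16.png',im=im)
E
```

```text
t: 23.85
position: [0.4716, -0.172, 0.159]
tool_rot: [[-0.994, 0.112, -0.002], [0.112, 0.994, 0.007], [0.003, 0.006, -1.0]]
ft_force: [1.0, 0.4, 0.1]
width: 0.0375
```

View pics/w16.png

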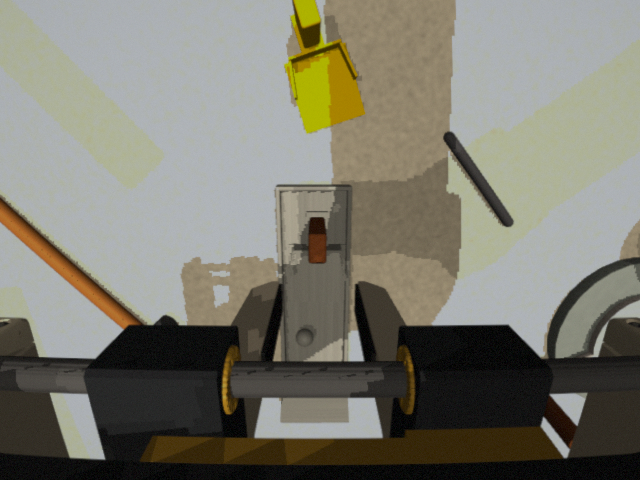

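```bash
python3 -m pendant '[[[0,0,30],[0,0,0],0],[[0,20,30],[0,0,0],0],[[2,45,30],[0,0,0],0],[[4,50,10],[0,0,0],0],[[4,50,0],[0,0,0],0],[[4,50,0],[0,0,0],0],[[4,30,0],[0,0,0],0],[[0,10,0],[0,0,0],0]]'; python3 - <<'E'
from h import *
np.set_printoptions(precision=4,suppress=True)
o=get_obs();p=np.array(o['position']);R=np.array(o['tool_rot']);print(p,o['joints'],o['t'],R[:,0])
c=calibration('wrist');im=read_camera('wrist'); save('wrist','w17.png',im=im)
for l,z in [('dish_floor',.032),('grip_top',.102),('lens_axis',.131),('lever_grip',.028),('index',0),('bead0_center',.041)]:
    for r in spot_point('wrist',l)[:4]: print(l,np.round(r['point']),round(r['confidence'],2),onz('wrist',r['point'][1],r['point'][0],z,c)[:2])
E
```

```text
t: 24.9
position: [0.49, 0.0886, 0.2715]
tool_rot: [[-0.993, 0.116, 0.009], [0.116, 0.993, 0.008], [-0.008, 0.009, -1.0]]
ft_force: [1.4, -0.1, -0.6]
width: 0.0465
[0.49   0.0886 0.2715] [-0.9394  0.3439  0.8763  2.0877 -0.3615  0.8517  1.6029] 24.9 [-0.9932  0.1162 -0.008 ]
dish_floor [224. 400.] 0.64 [0.5249 0.1839]
lens_axis [305. 489.] 0.7 [0.5891 0.2472]
lever_grip [335. 290.] 0.68 [0.6617 0.0325]
lever_grip [340.  54.] 0.31 [ 0.6339 -0.2904]
index [289. 370.] 0.81 [0.6215 0.1466]
bead0_center [234. 407.] 0.6 [0.5365 0.1904]
```

View pics/w17.png

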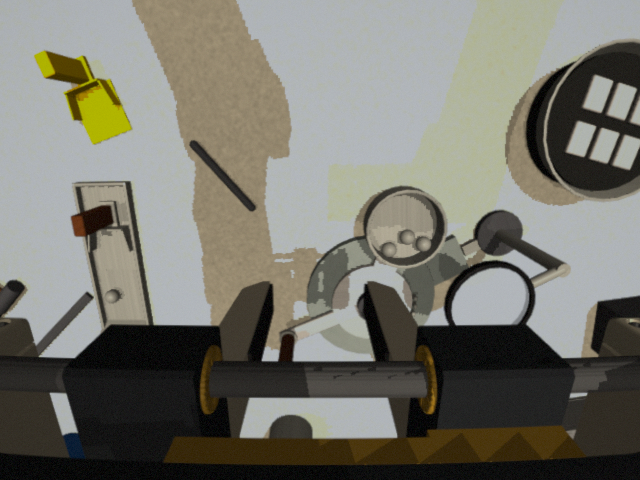

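```bash
python3 -m pendant '[[[18,-6,0],[0,0,-0.15],0.3],[[22,-8,0],[0,0,-0.15],0.3],[[22,-8,-5],[0,0,-0.15],0.3],[[22,-8,-5],[0,0,-0.15],0.3],[[22,-8,-5],[0,0,-0.15],0.3],[[22,-8,-5],[0,0,-0.15],0.3],[[22,-8,-5],[0,0,-0.15],0.3],[[20,-6,-5],[0,0,-0.12],0.3]]'; python3 - <<'E'
from h import *
np.set_printoptions(precision=4,suppress=True)
o=get_obs();p=np.array(o['position']);R=np.array(o['tool_rot']);print(p,o['joints'],o['t']);print(R)
c=calibration('wrist');im=read_camera('wrist'); save('wrist','w18.png',im=im)
for l,z in [('dish_floor',.032),('grip_top',.102),('lever_grip',.028)]:
    for r in spot_point('wrist',l)[:4]: print(l,np.round(r['point']),round(r['confidence'],2),onz('wrist',r['point'][1],r['point'][0],z,c)[:2])
E
```

```text
t: 26.25
position: [0.6639, 0.0147, 0.2419]
tool_rot: [[-0.229, 0.973, 0.014], [0.973, 0.229, -0.005], [-0.008, 0.013, -1.0]]
ft_force: [-0.3, -0.6, 0.2]
width: 0.0604
[0.6639 0.0147 0.2419] [-0.7273  0.7289  1.0887  1.7746 -0.7281  1.0857  0.8456] 26.25
[[-0.2287  0.9734  0.0141]
 [ 0.9735  0.2288 -0.0052]
 [-0.0083  0.0126 -0.9999]]
dish_floor [  5. 213.] 0.6 [0.5248 0.1846]
grip_top [213. 318.] 0.9 [0.6635 0.0267]
lever_grip [193. 320.] 0.89 [0.6649 0.0327]
```

View pics/w18.png

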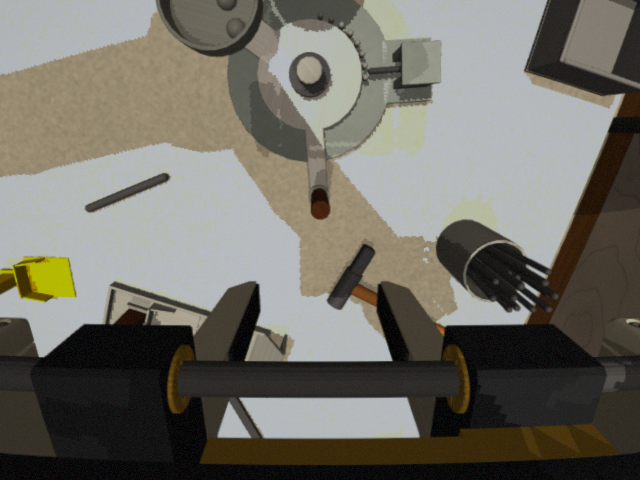

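```bash
python3 - <<'E'
from h import *
np.set_printoptions(precision=4,suppress=True)
c=calibration('wrist')
print(onz('wrist',310,69,.066,c),onz('wrist',320,209,.102,c))
E
python3 -m pendant '[[[0,6,-25],[0.005,0.012,0.04],0.3],[[0,6,-40],[0,0,0],0.3],[[0,2,-40],[0,0,0],0.3],[[0,0,-20],[0,0,0],0.3],[[0,0,0],[0,0,0],0.3],[[0,0,0],[0,0,0],0.3],[[0,0,0],[0,0,0],0.3],[[0,0,0],[0,0,0],0.3]]'; python3 - <<'E'
from h import *
print(get_obs()['joints'])
im=read_camera('wrist'); save('wrist','w19.png',im=im)
E
```

```text
[0.6262 0.1451 0.066 ] [0.6626 0.031  0.102 ]
t: 27.45
position: [0.6618, 0.0286, 0.1213]
tool_rot: [[-0.284, 0.959, 0.009], [0.959, 0.283, 0.004], [0.001, 0.01, -1.0]]
ft_force: [-0.6, 0.4, 0.2]
width: 0.0607
[-0.66650731  0.83335793  0.93714306  1.87355423 -0.87348213  0.89911542
  0.99445076]
```

View pics/w19.png

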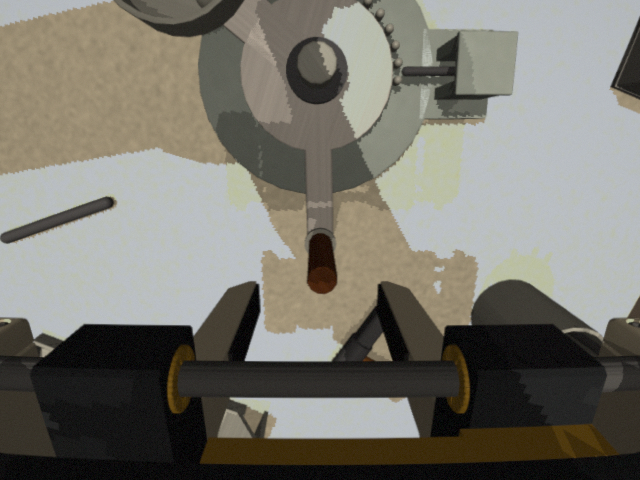

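```bash
python3 - <<'E'
from h import *
np.set_printoptions(precision=4,suppress=True)
c=calibration('wrist');o=get_obs();R=np.array(o['tool_rot'])
g=onz('wrist',321,280,.102,c);print(g,onz('wrist',318,62,.066,c),R.T@(g-o['position']))
E
python3 -m pendant '[[[0,0,-15],[0,0,0],0.3],[[0,0,-22],[0,0,0],0.3],[[0,0,-18],[0,0,0],0.3],[[0,0,-5],[0,0,0],0.3],[[0,0,0],[0,0,0],0.3],[[0,0,0],[0,0,0],0.3],[[0,0,0],[0,0,0],0.3],[[0,0,0],[0,0,0],0.3]]'
```

```text
[0.6638 0.0296 0.102 ] [0.6283 0.1444 0.066 ] [0.0003 0.0019 0.0194]
t: 28.5
position: [0.6617, 0.0284, 0.0568]
tool_rot: [[-0.283, 0.959, 0.009], [0.959, 0.283, 0.004], [0.001, 0.009, -1.0]]
ft_force: [-0.2, 0.3, -0.2]
width: 0.0604
```

```bash
python3 -m pendant '[[[0,0,0],[0,0,0],-0.5],[[0,0,0],[0,0,0],-0.8],[[0,0,0],[0,0,0],-1],[[0,0,0],[0,0,0],-1],[[0,0,0],[0,0,0],-1],[[0,0,0],[0,0,0],-1],[[0,0,0],[0,0,0],-1],[[0,0,0],[0,0,0],-1]]' 50; python3 - <<'E'
from h import *
o=get_obs();print(o['position'],o['joints'])
th=-72.6
P=np.array([.6275,.1445])
for a in [0,.1,.2,.3,.4,.5,.6,.7,.8]:
    t=np.radians(th)-a; print(a,P+.1205*np.array([np.cos(t),np.sin(t)]))
E
```

```text
t: 29.5
position: [0.6644, 0.0293, 0.0575]
tool_rot: [[-0.286, 0.958, 0.013], [0.958, 0.286, 0.003], [-0.001, 0.013, -1.0]]
ft_force: [2.2, 0.7, 0.5]
width: 0.0174
[0.6644164  0.02925612 0.05745253] [-0.61995163  0.89622712  0.84576916  1.90144549 -0.96005675  0.79863953
  1.05884308]
0 [0.66353442 0.02951404]
0.1 [0.65187495 0.02649105]
0.2 [0.63997194 0.02464717]
0.3 [0.62794432 0.02400082]
0.4 [0.61591225 0.02455846]
0.5 [0.60399597 0.02631451]
0.6 [0.59231453 0.02925143]
0.7 [0.58098465 0.03333988]
0.8 [0.57011954 0.038539  ]
```

```bash
python3 -m pendant '[[[-6,-1.5,0],[0,0,-0.04],-1],[[-8,-2,0],[0,0,-0.06],-1],[[-8,-1.5,0],[0,0,-0.06],-1],[[-8,-1,0],[0,0,-0.06],-1],[[-8,-0.5,0],[0,0,-0.06],-1],[[-3,0,0],[0,0,0],-1],[[0,0,0],[0,0,0],-1],[[0,0,0],[0,0,0],-1]]'; cat > ang.py <<'E'
from h import *
o=get_obs();p=np.array(o['position'])
P=np.array([.6279,.1445]);d0=np.array([.6644,.0293])-P;d=p[:2]-P
a=np.arctan2(d0[1],d0[0])-np.arctan2(d[1],d[0]);R=np.array(o['tool_rot'])
ch=np.linalg.norm(p[:2]-[.6644,.0293])
print('t',o['t'],'ang',round(a,3),'chord ang',round(2*np.arcsin(ch/.24),3),'r',np.linalg.norm(d).round(4),p.round(4),'F',np.round(o['ft_force'],1),'yaw tool turn',round(np.arctan2(.286,.958)-np.arctan2(R[1,1],R[0,1]),3),'j',np.round(o['joints'],2),o['width'])
E
python3 ang.py
```

```text
t: 30.5
position: [0.6321, 0.0234, 0.0575]
tool_rot: [[-0.002, 1.0, 0.028], [1.0, 0.002, -0.006], [-0.006, 0.028, -1.0]]
ft_force: [8.8, -0.6, -4.5]
width: 0.0179
t 30.5 ang 0.273 chord ang 0.275 r 0.1211 [0.6321 0.0234 0.0575] F [ 8.8 -0.6 -4.5] yaw tool turn 0.288 j [-0.64  0.87  0.85  1.99 -1.01  0.74  0.84] 0.01786718449649838
```

```bash
python3 -m pendant '[[[-7,0,0],[0,0.005,-0.05],-1],[[-7,0.3,0],[0,0.005,-0.05],-1],[[-7,0.8,0],[0,0.01,-0.05],-1],[[-7,1,0],[0,0,-0.05],-1],[[-7,1.5,0],[0,0,-0.05],-1],[[-2,0.5,0],[0,0,0],-1],[[0,0,0],[0,0,0],-1],[[0,0,0],[0,0,0],-1]]'; python3 ang.py
```

```text
t: 31.5
position: [0.5999, 0.0265, 0.0574]
tool_rot: [[0.254, 0.967, 0.014], [0.967, -0.254, -0.012], [-0.008, 0.017, -1.0]]
ft_force: [4.4, -1.6, -3.2]
width: 0.0177
t 31.5 ang 0.54 chord ang 0.545 r 0.1213 [0.5999 0.0265 0.0574] F [ 4.4 -1.6 -3.2] yaw tool turn 0.547 j [-0.67  0.85  0.86  2.05 -1.02  0.72  0.6 ] 0.017678370406128376
```

```bash
python3 -m pendant '[[[-7,2,0],[0,0,-0.05],-1],[[-7,2.3,0],[0,0,-0.05],-1],[[-6,2.4,0],[0,0,-0.05],-1],[[-3,1.5,0],[0,0,-0.03],-1],[[-2,1,0],[0,0,0],-1],[[0,0,0],[0,0,0],-1],[[0,0,0],[0,0,0],-1],[[0,0,0],[0,0,0],-1]]'; python3 ang.py
```

```text
t: 32.5
position: [0.5827, 0.0318, 0.0575]
tool_rot: [[0.426, 0.905, 0.023], [0.905, -0.425, -0.024], [-0.012, 0.031, -0.999]]
ft_force: [6.9, -2.4, -4.8]
width: 0.0175
t 32.5 ang 0.689 chord ang 0.695 r 0.1214 [0.5827 0.0318 0.0575] F [ 6.9 -2.4 -4.8] yaw tool turn 0.729 j [-0.68  0.83  0.84  2.1  -1.02  0.66  0.42] 0.017487567136212488
```

```bash
python3 -m pendant '[[[-4,1.8,0],[0,0.01,-0.02],-1],[[-4,1.8,0],[0.01,0.01,-0.02],-1],[[-3.5,1.6,0],[0,0,-0.02],-1],[[-1.5,0.7,0],[0,0,0],-1],[[0,0,0],[0,0,0],-1],[[0,0,0],[0,0,0],-1],[[0,0,0],[0,0,0],-1],[[0,0,0],[0,0,0],-1]]'; python3 ang.py
```

```text
t: 33.5
position: [0.5735, 0.0359, 0.0575]
tool_rot: [[0.482, 0.876, 0.009], [0.876, -0.482, -0.019], [-0.012, 0.017, -1.0]]
ft_force: [4.5, -2.6, -3.3]
width: 0.0175
t 33.5 ang 0.771 chord ang 0.779 r 0.1215 [0.5735 0.0359 0.0575] F [ 4.5 -2.6 -3.3] yaw tool turn 0.793 j [-0.69  0.83  0.84  2.11 -1.02  0.68  0.36] 0.017492378411083826
```

```bash
python3 -m pendant '[[[-2,1,0],[0,0,-0.01],-1],[[-1.5,0.8,0],[0,0,0],-1],[[0,0,0],[0,0,0],-1],[[0,0,0],[0,0,0],-1],[[0,0,0],[0,0,0],-1],[[0,0,0],[0,0,0],-1],[[0,0,0],[0,0,0],-1],[[0,0,0],[0,0,0],-1]]'; python3 ang.py; python3 - <<'E'
from h import *
im=read_camera('scene'); save('scene','s20.png',box=(180,160,450,360),f=2.9,im=im)
im=read_camera('side'); save('side','sd20.png',box=(220,130,450,350),f=2.7,im=im)
im=read_camera('wrist'); save('wrist','w20.png',im=im)
E
python3 ang.py
```

```text
t: 34.5
position: [0.5729, 0.0362, 0.0575]
tool_rot: [[0.493, 0.87, 0.015], [0.87, -0.493, -0.022], [-0.012, 0.023, -1.0]]
ft_force: [4.2, -2.2, -4.1]
width: 0.0177
t 34.5 ang 0.776 chord ang 0.784 r 0.1215 [0.5729 0.0362 0.0575] F [ 4.2 -2.2 -4.1] yaw tool turn 0.805 j [-0.69  0.82  0.84  2.11 -1.02  0.66  0.34] 0.0177203605017464
t 34.65 ang 0.776 chord ang 0.785 r 0.1215 [0.5729 0.0361 0.0575] F [ 5.6 -2.5 -3.1] yaw tool turn 0.806 j [-0.69  0.82  0.84  2.11 -1.02  0.66  0.34] 0.017816962807886142
```

View pics/s20.png

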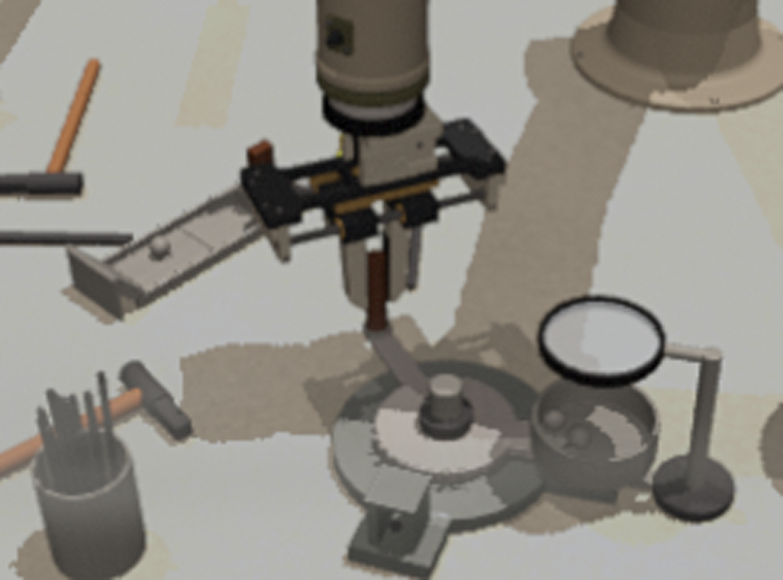

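View pics/sd20.png

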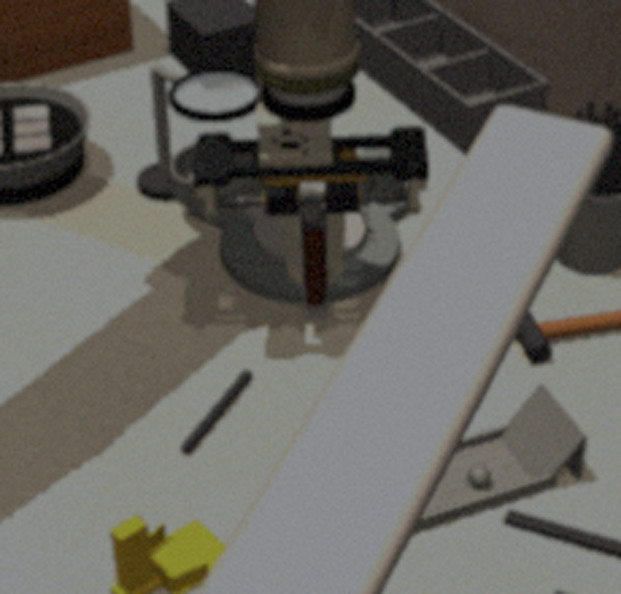

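View pics/w20.png

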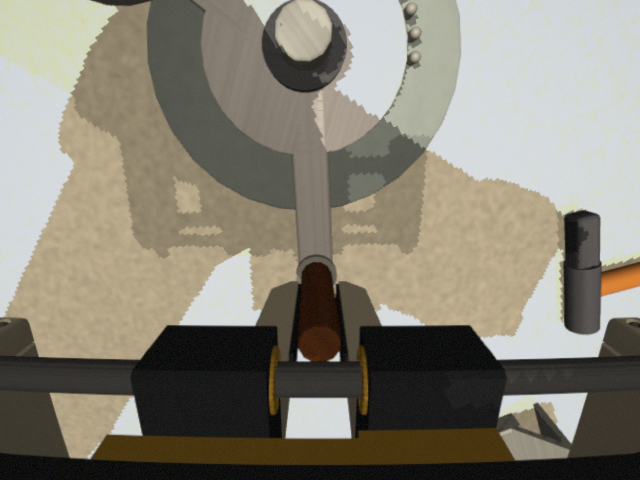

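```bash
python3 -m pendant '[[[-3,1.5,0],[0,0,0],-1],[[-2,1,0],[0,0,0],-1],[[-0.4,0.2,0],[0,0,0],-1],[[-0.4,0.2,0],[0,0,0],-1],[[-0.4,0.2,0],[0,0,0],-1],[[-0.4,0.2,0],[0,0,0],-1],[[-0.4,0.2,0],[0,0,0],-1],[[-0.4,0.2,0],[0,0,0],-1]]'; python3 ang.py; python3 - <<'E'
from h import *
np.set_printoptions(precision=4,suppress=True)
cal=calibration('wrist');im=read_camera('wrist');im=read_camera('side');
for i in range(4): im=read_camera('scene')
im=cv2.convertScaleAbs(im,alpha=1.5,beta=0); save('scene','s21.png',box=(350,250,430,340),f=6.5,im=im)
for r in spot_point('scene','dish_floor')[:1]: print(r, onz('scene',r['point'][1],r['point'][0],.032))
for r in spot_point('scene','bead0_center')[:5]: print(r)
E
python3 ang.py
```

```text
t: 35.65
position: [0.5719, 0.0367, 0.0575]
tool_rot: [[0.498, 0.867, 0.026], [0.867, -0.497, -0.028], [-0.012, 0.037, -0.999]]
ft_force: [7.5, -4.4, -5.8]
width: 0.0178
t 35.65 ang 0.786 chord ang 0.794 r 0.1215 [0.5719 0.0367 0.0575] F [ 7.5 -4.4 -5.8] yaw tool turn 0.811 j [-0.69  0.81  0.82  2.12 -1.02  0.63  0.33] 0.01783530320452653
{'point': [315.0, 382.2], 'confidence': 0.9} [0.5957 0.2476 0.032 ]
{'point': [312.6, 378.0], 'confidence': 0.4}
t 36.05 ang 0.786 chord ang 0.794 r 0.1215 [0.5719 0.0366 0.0575] F [ 8.3 -3.3 -5. ] yaw tool turn 0.811 j [-0.69  0.81  0.82  2.12 -1.02  0.63  0.33] 0.01792100302730886
```

View pics/s21.png

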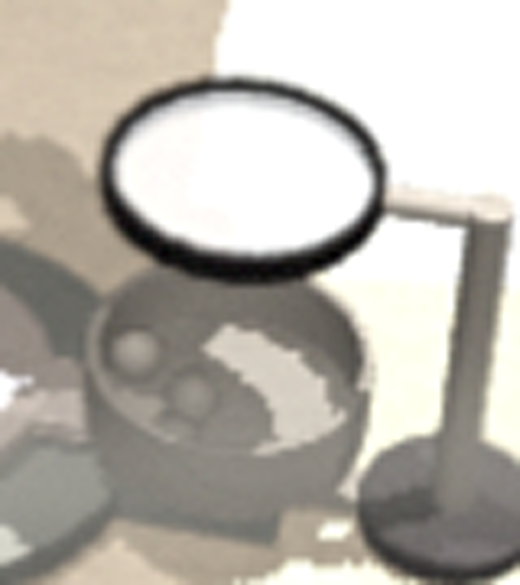

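```bash
python3 - <<'E'
from h import *
ims=[read_camera('scene').astype(float) for _ in range(10)]
im=np.clip(np.mean(ims,0)*2.2-60,0,255).astype(np.uint8)
save('scene','s22.png',box=(358,290,412,325),f=14,im=im)
im=read_camera('side'); save('side','sd22.png',box=(270,150,400,260),f=5,im=im)
E
python3 ang.py
```

```text
t 36.6 ang 0.786 chord ang 0.794 r 0.1215 [0.5719 0.0366 0.0575] F [ 6.9 -2.9 -4.5] yaw tool turn 0.811 j [-0.69  0.81  0.82  2.12 -1.02  0.63  0.33] 0.017849424446683214
```

View pics/s22.png

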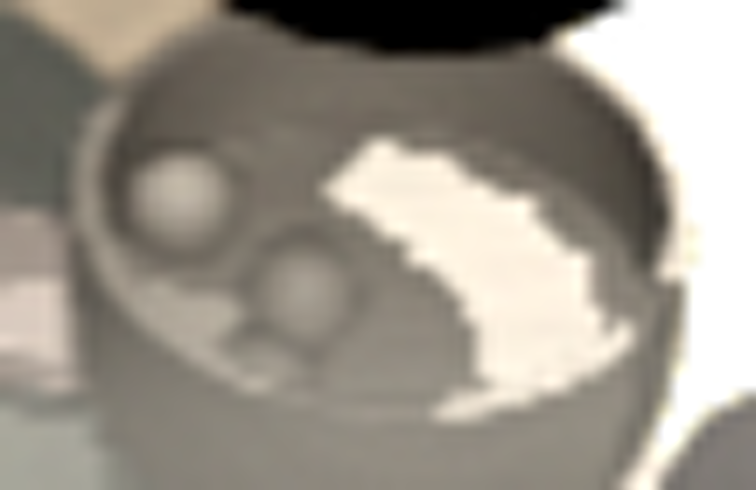

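The averaged crop shows two whole beads at (180,195) and (300,290) and the top of the third behind the near rim at (265,365). The lever is steady at about 0.79 rad, so I'm handing the job in.

```bash
python3 -c "
from plant import *
print(sign_off())"; python3 ang.py
```

```text
the job is handed in; nothing more can be done
None
the job is handed in; nothing more can be done
```

The job is handed in at t ≈ 36.6 s, with the gripper still holding the lever's wooden grip at the fourth notch.

- **Scooping:** I pushed the scoop to the slope and lifted it with the beads. One of the four rolled back into the tray. I tipped the other three into the dish without the fingers touching any of them.
- **Scoop put back:** The scoop lies flat in the -x half of the tray, clear of the leftover bead.
- **Lever:** I pinched the grip and pulled it clockwise in stages. My estimate from the gripper position was 0.79 rad, against 0.8 for the fourth notch. The force pattern showed clicks three and four, and it reached about 8.7 N, near the 8.8 N expected there. Position and angle were steady over the last 0.9 s before hand-in.
- **Dish:** It sits under the magnifier. The detector put its centre at (0.596, 0.248), against the lens at about (0.589, 0.247).
- **Beads in the dish:** Before the lever pull the wrist picture showed all three clearly. In the last scene picture two are whole, and the third shows only as a sliver behind the near rim. The detector reported only one bead there.
- **Bystanders:** I never went near the hammer, bowl, punch or file, and they looked undisturbed in the pictures I viewed. I did not re-measure their positions.

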